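# Load the amber film reel on the dispenser

## Task

Load the film dispenser: swing its roller arm out well clear of the spindle, lower the amber reel upright over the spindle until it sits fully down on its seat (do not let it drop), let go, and then swing the arm back in until its roller rests against the reel. Leave the black reel, the white bottle and the beaker where they stand.

Things in the scene. Friction and masses are not known exactly. Their poses are not given: they have to be found in the camera images.
- stand: Fixed blue dispenser stand, plate 200 x 130 x 12 mm on the bench. Origin: underside, on the spindle axis; z up; +x from the spindle to the arm's pivot (x 105, y 0 mm). Plate spans x -60 to 140, y -65 to 65 mm. On the axis a seat collar, 44 mm diameter, top at z 20 mm; from it the steel spindle, 20 mm diameter, straight to z 70, tapering to 9 mm at its top at z 80 mm.
- seat (a point): Centre of the seat collar's top face, on the spindle axis, 20 mm above the bench; the reel's underside rests here. z up, axes as the stand's.
- roller_post (a point): Top centre of the red upright push post on the roller arm's free end, 130 mm above the bench. Post 14 mm diameter, from 85 to 130 mm above the bench; under it on the same axis the black rubber roller, 22 mm diameter, 32 to 85 mm; the axis is 75 mm from the pivot. Flat aluminium arm below: 14 mm wide, 22 to 32 mm above the bench; pivot hub 24 mm diameter, up to 40 mm.
- roller_arm (a joint): Roller arm's angle q about its upright pivot, 0 to 1.6 rad; stays where left (under 1 N at the post). At 0 it points at the spindle; growing, it swings out to the stand's +y: post axis in the stand's frame x = 105 - 75 cos q, y = 75 sin q mm. It starts swung in, where the roller is in the reel's way. With a reel seated the roller meets its flanges at about 0.58.
- amber_reel: Loose reel of amber film, about 0.3 kg, upright on the bench. Origin: centre of its underside; z along its axis. White flanges 96 mm diameter at z 0 to 5 and 60 to 65 mm, film 80 mm diameter between, and on top an amber neck to grip, 40 mm diameter, z 65 to 97 mm. Bore 23 mm diameter right through. Four amber dots on the top flange.
- black_reel: Loose reel of the same shape wound with black film, with a black neck and black dots; a bystander to be left alone. Origin: centre of its underside.
- white_bottle: Bystander: standing white bottle with a green label, 72 mm in diameter, 150 mm tall. Origin: centre of its underside.
- beaker: Bystander: open grey plastic beaker, 72 mm in diameter, 85 mm tall. Origin: centre of its underside.
Not all that is in view belongs to the job. Of the things shaped like the stand, the blue one is meant.

How it is judged:
By the outcome, as a careful person would: the job done as asked, in the order asked, and still so for the second after the job is handed in, with the robot touching nothing.
It also fails if it takes over 72 s, if anything falls off the work surface, if the arm or the gripper's body presses on something with over 40 N, if the wrist force passes 120 N, or if a joint passes its speed limit or range.

## Robot

A 6-joint arm with a two-finger parallel gripper is mounted at the origin on the work surface. World frame = base frame: x ahead of the robot, y to its left, z up, the work surface at z = 0. Lengths are in m, angles in degrees, forces in N, time in s.
With the tool pointing down it reaches from about 0.375 to 0.9 m from the base axis. Payload 3.1 kg.
Tool frame: the origin (TCP) lies at the very end of the fingers, on their centre line; the grasp point (between the pads) lies 19 mm behind it; z points along the fingers, y is the line along which they close (so a half turn about z gives the same grasp; the last joint's range is limited). The gripper opens to 87 mm and grips with 3 to 60 N. Pads are 19 mm wide; open, the fingers measure 117 mm over their backs; the gripper's body (75 mm by 190 mm) begins 51 mm behind the grasp point.
Start: joints at [-10.227, 30.224, 82.088, -0, 67.689, -10.227], TCP at [0.625, 0, 0.194] pointing down, gripper open.
Joint ranges: [-176.69, 176.69], [-43.24, 126.21], [12.49, 139.97], [-82, 262], [0, 151.66], [-163.58, 163.58]. Speed limits (degrees/s): [159.86, 159.86, 180, 180, 180, 180].

## Interface

Orientations are given as a 3x3 rotation matrix whose columns are the frame's x, y, z axes.
In Python, from rig import bot gives the robot as it stands.
- The arm moves only by the tool move_arm, never from a script. Its argument "increments" is a list of rows, each an object with "xyz": the shift along the tool's x, y, z in mm, a list of three; "roll": the turn about the tool's z in rad; "grip": the opening in per cent of the stroke, from 0 (shut) to 100 (fully open). A call has 1 to 5 rows; each row shifts and turns the commanded pose from where the row before left it, along the tool's axes as they then stand; what a row does not reach is not made up. A row lasts 1/12 s, in which the tool goes at most 41.7 mm and 7.16 degrees, less where a joint would pass 70% of its speed; a pose out of reach is approached as far as the arm can. A call is refused whole if a number of a shift passes 41.7 or a number of a turn 0.125, either way. A call with a gripper value outside its range is refused whole. The fingers move at their own pace and stop on an object; the grip force is fixed at half the most. Time passes only in rows, so rows that do not move let the fingers close. It gives the time, the measured TCP pose, the force, the opening and the grip force at its end, in the units of the state.
- bot.read_state(): the state, without advancing time (a new reading comes with each control period).
- bot.capture(name): name is "scene" or "side" or "wrist"; returns (picture, depth): 420x560x3 uint8, red, green, blue; 420x560 float32, m along the optical axis (not along the pixel's ray), 0 where there is no reading.
- bot.camera_model(name): a dict with "intrinsics" (3x3 intrinsics, pixels), "rvec" (rotation vector, rad) and "tvec" (3), from world to camera coordinates, as OpenCV has them; the wrist camera has in their place "tool_from_camera" (4x4, takes a point from camera to tool coordinates, whose origin is the TCP and whose axes are the flange's). Camera axes: x right, y down, z forward; pixel columns grow to the right and rows downward; lengths in m; the calibration is good to about 2 mm. A picture is of the moment at which its call begins: read the wrist's pose just before it. camera_model takes no time and is no camera call.
- bot.hand_in(): hands the job in; it is judged then, once.
Trained networks look in the newest picture that a camera, given by its name, has taken for a name from the list of things; names that differ only in an ending like _2 or _b are one class to them, and where a whole thing is asked for, a point or a joint stands for the part that bears it (a point fixed in the world has none). Each returns a list of dicts, best first, with "conf" (0 to 1); they miss things now and then, are a little off and sometimes report something else, mostly with a low value. They report only what shows in the picture. A call takes as long as a camera call. They do not tell look-alikes from the thing itself.
- bot.spot_in(label, camera): "at" ([x, y, z] in m, in the coordinates of the camera as it stood for that picture, good to about 4 mm: the middle of the surface that is visible of it).
- bot.trace(label, camera): "mask" (420x560 bool, what is visible of it).
The state is a dict: "time_s": time; "joint_positions": joint angles; "qvel": joint speeds; "tau": joint torques, N m; "position": TCP position; "tcp_rot": TCP orientation; "force": force on the tool from outside, world axes, zero at the start; "moment": the same for the moment, N m; "opening": opening from 0.0 (shut) to 1.0 (fully open); "grasp_force": force on a finger pad.
Only numpy, scipy, OpenCV 4.12 (cv2) and the standard library are available. Lean on these libraries where they do the work, as an engineer would, in place of code of your own. Each camera call takes 0.05 s, during which the arm holds its last target. There are 200 camera calls.

## Working session

There is one attempt and no reset: what is moved stays moved. The work goes in short steps, Python scripts to look and compute and a tool call to move; the robot and the scene stay as the last step left them, time stands still between calls to the robot, and variables do not carry over. Pictures are saved under pics/ and viewed, at most 10 in all, crops included, and the job is handed in when it is done.

Besides the shell and the picture viewer there is one more tool, called after ">>>" by a JSON object that holds its "name" and its "arguments", one argument or row to a line. move_arm: Moves the arm, as the interface text tells. Its arguments: {"type":"object","properties":{"increments":{"type":"array"}},"required":["increments"]}

```bash
mkdir -p pics
cat > h.py <<'E'
import numpy as np, cv2
from rig import bot
def T(name):
    m=bot.camera_model(name); K=np.array(m["intrinsics"])
    M=np.eye(4)
    if "rvec" in m:
        R=cv2.Rodrigues(np.array(m["rvec"],float))[0]; M[:3,:3]=R.T; M[:3,3]=-R.T@np.array(m["tvec"],float).ravel()
    else:
        s=bot.read_state(); W=np.eye(4); W[:3,:3]=s["tcp_rot"]; W[:3,3]=s["position"]; M=W@np.array(m["tool_from_camera"])
    return K,M
def cloud(name):
    K,M=T(name); p,d=bot.capture(name)
    v,u=np.mgrid[:420,:560]; c=np.stack([(u-K[0,2])/K[0,0]*d,(v-K[1,2])/K[1,1]*d,d],-1)
    X=c@M[:3,:3].T+M[:3,3]; X[d==0]=np.nan
    return p,X,K,M
def save(p,n): cv2.imwrite("pics/"+n,cv2.cvtColor(p,cv2.COLOR_RGB2BGR))
E
python3 - <<'E'
from h import *
ims=[]
for c in("scene","side"):
    p,X,K,M=cloud(c); ims.append(p); np.savez(c+".npz",p=p,X=X,K=K,M=M)
    for l in("stand","roller_post","amber_reel","black_reel","white_bottle","beaker"):
        for r in bot.spot_in(l,c)[:3]:
            a=np.array(r["at"]);w=M[:3,:3]@a+M[:3,3];px=K@a/a[2]
            print(c,l,round(r["conf"],2),w.round(3),px[:2].round())
save(ims[0],"scene.png");save(ims[1],"side.png")
print(bot.read_state()["tcp_rot"])
E
```

```text
scene stand 0.64 [0.291 0.197 0.01 ] [310. 161.]
scene stand 0.59 [0.276 0.469 0.011] [396. 146.]
scene stand 0.58 [0.557 0.016 0.01 ] [263. 249.]
scene roller_post 0.76 [0.277 0.465 0.046] [397. 139.]
scene roller_post 0.61 [ 0.211 -0.282  0.037] [147. 153.]
scene roller_post 0.52 [0.277 0.192 0.044] [308. 150.]
scene amber_reel 0.89 [0.497 0.265 0.07 ] [350. 206.]
scene black_reel 0.86 [ 0.441 -0.323  0.064] [130. 219.]
scene white_bottle 0.95 [0.726 0.297 0.101] [387. 281.]
scene white_bottle 0.36 [ 0.439 -0.325  0.066] [129. 217.]
scene white_bottle 0.24 [0.558 0.016 0.008] [263. 249.]
scene beaker 0.69 [ 0.705 -0.274  0.046] [151. 315.]
side stand 0.86 [0.264 0.212 0.008] [301. 283.]
side stand 0.74 [0.258 0.479 0.015] [241. 353.]
side stand 0.63 [0.52  0.035 0.012] [268. 215.]
side roller_post 0.74 [0.277 0.199 0.044] [300. 270.]
side roller_post 0.69 [0.535 0.037 0.071] [264. 200.]
side roller_post 0.51 [0.689 0.325 0.083] [166. 227.]
side amber_reel 0.75 [0.468 0.283 0.067] [229. 254.]
side white_bottle 0.79 [0.688 0.323 0.085] [166. 226.]
side beaker 0.7 [ 0.707 -0.263  0.06 ] [277. 148.]
[[-1.50299303e-05  1.00000000e+00  7.03347472e-06]
 [ 1.00000000e+00  1.50298584e-05  1.02170466e-05]
 [ 1.02169409e-05  7.03362829e-06 -1.00000000e+00]]
```

View pics/scene.png

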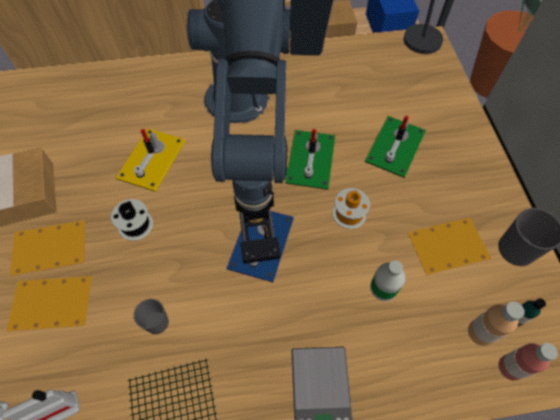

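View pics/side.png

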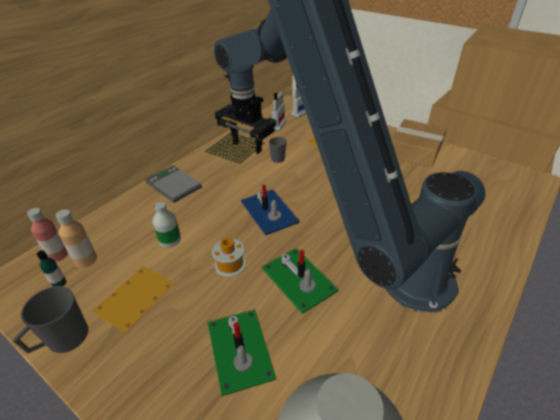

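The scene picture shows four stand-shaped things: blue at (262,245), green at (312,160) and (396,146), and yellow at (150,158). The blue one fits the description. The amber reel is at (350,206), and the black one at (130,219) is the bystander. Next I'll confirm with a crop and measure.

Run:
```python
from h import *
wp,wX,wK,wM=cloud("wrist")
np.savez("wrist.npz",p=wp,X=wX,K=wK,M=wM)
crops=[]
pool={}
for c in("scene","side","wrist"):
    z=np.load(c+".npz");p,X,K,M=z["p"],z["X"],z["K"],z["M"]
    h=cv2.cvtColor(p,cv2.COLOR_RGB2HSV);H,S,V=[h[...,i].astype(int) for i in range(3)]
    box=(np.abs(X[...,0]-.54)<.17)&(np.abs(X[...,1]-.02)<.17)
    b=box&(H>100)&(H<125)&(S>120)&(X[...,2]<.025)&(X[...,2]>.004)
    if b.sum()>20:
        r=cv2.minAreaRect(X[b][:,:2].astype(np.float32)*1000);print(c,"blue",b.sum(),r,np.median(X[b][:,2]))
    red=box&((H<8)|(H>172))&(S>150)&(X[...,2]>.08)&(X[...,2]<.14)
    if red.sum()>3: print(c,"red",red.sum(),X[red].mean(0).round(4),X[red].min(0).round(3),X[red].max(0).round(3))
    g=box&(S<60)&(X[...,2]>.06)&(X[...,2]<.09)
    if g.sum()>3: print(c,"spindle top",g.sum(),X[g].mean(0).round(4),X[g].min(0).round(3),X[g].max(0).round(3))
    a=(np.abs(X[...,0]-.48)<.1)&(np.abs(X[...,1]-.27)<.1)
    n=a&(X[...,2]>.088)&(X[...,2]<.105)
    f=a&(X[...,2]>.058)&(X[...,2]<.072)
    for nm,m in(("neck",n),("flange",f)):
        if m.sum()>3: print(c,nm,m.sum(),cv2.minEnclosingCircle(X[m][:,:2].astype(np.float32)*1000))
s=np.load("side.npz")["p"];a=cv2.resize(s[170:290,190:330],(467,400),interpolation=3)
save(np.hstack([a,wp[10:410,120:440]]),"crop.png")
```

```text
scene blue 1327 ((536.2257690429688, 13.601875305175781), (124.87125396728516, 197.1256103515625), 64.62042999267578) 0.011819542281579665
scene spindle top 12 [0.5399 0.0249 0.0762] [0.531 0.024 0.06 ] [0.544 0.026 0.087]
scene neck 130 ((483.10540771484375, 271.7596435546875), 21.200258255004883)
scene flange 643 ((482.06976318359375, 272.21905517578125), 48.92990493774414)
side blue 961 ((532.25341796875, 17.551956176757812), (124.60519409179688, 193.3922576904297), 64.68702697753906) 0.012376807618140306
side red 41 [0.5354 0.0364 0.108 ] [0.529 0.032 0.084] [0.543 0.04  0.132]
side spindle top 53 [0.5123 0.0363 0.072 ] [0.489 0.026 0.06 ] [0.543 0.044 0.087]
side neck 113 ((483.03411865234375, 270.3184509277344), 21.208703994750977)
side flange 454 ((483.16192626953125, 271.0317687988281), 49.364540100097656)
wrist blue 17192 ((535.3382568359375, 12.445449829101562), (128.56744384765625, 198.45864868164062), 64.71300506591797) 0.010842654195242246
wrist red 518 [0.5394 0.0336 0.1177] [0.53  0.023 0.084] [0.544 0.04  0.131]
wrist spindle top 723 [0.52   0.0329 0.0757] [0.491 0.02  0.06 ] [0.548 0.043 0.086]
```

View pics/crop.png

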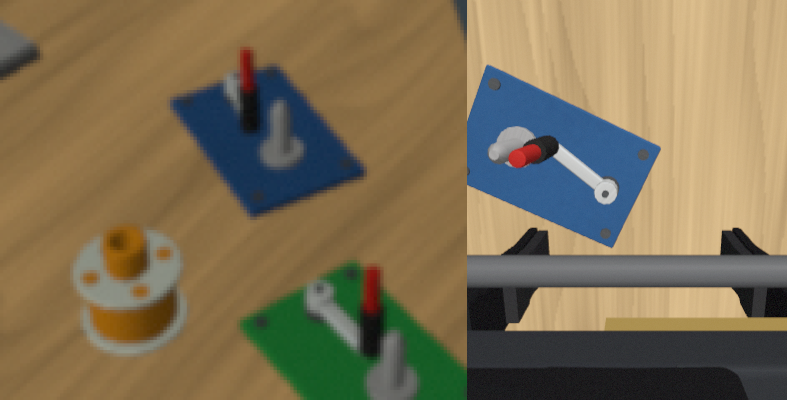

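The crop shows the blue stand with its red post leaning over next to the spindle, so that's the target. The amber-necked reel is at (125,290) in the crop. In the world frame:

| Item | Position |
|---|---|
| Spindle | about (0.4995, 0.0305) |
| Stand +x | at -25.3° |
| Roller arm angle q | about 0.27 |
| Post | about (0.538, 0.035) |

I'll straddle the post with partly open fingers and sweep it round its arc.

>>> {"name": "move_arm", "arguments": {
  "increments": [
    {"xyz": [11.6, -29.1, 0], "roll": 0, "grip": 40},
    {"xyz": [11.6, -29.1, 0], "roll": 0, "grip": 40},
    {"xyz": [11.6, -29.1, 0], "roll": 0, "grip": 40},
    {"xyz": [0, 0, 0], "roll": -0.12, "grip": 40},
    {"xyz": [0, 0, 0], "roll": -0.12, "grip": 40}
  ]
}}

```text
time_s: 1.17
position: [0.5354, 0.0358, 0.194]
tcp_rot: [[-0.244, 0.97, -0.002], [0.97, 0.244, 0.0], [0.001, -0.001, -1.0]]
force: [0.2, -0.5, 0.3]
opening: 0.708
grasp_force: 0.0
```

>>> {"name": "move_arm", "arguments": {
  "increments": [
    {"xyz": [0, 0, 0], "roll": -0.12, "grip": 40},
    {"xyz": [0, 0, 0], "roll": -0.12, "grip": 40},
    {"xyz": [0, 0, 0], "roll": -0.12, "grip": 40},
    {"xyz": [0, 0, 0], "roll": -0.12, "grip": 40},
    {"xyz": [0, 0, 0], "roll": -0.12, "grip": 40}
  ]
}}

```text
time_s: 1.58
position: [0.5377, 0.0348, 0.194]
tcp_rot: [[-0.749, 0.663, 0.0], [0.663, 0.749, -0.0], [-0.0, 0.0, -1.0]]
force: [-0.7, -0.9, 0.6]
opening: 0.415
grasp_force: 0.0
```

Run:
```python
from h import *
s=bot.read_state();print(s["time_s"],s["position"],np.array(s["tcp_rot"]).round(3).tolist(),s["opening"])
for c in("side","wrist"):
    p,X,K,M=cloud(c)
    h=cv2.cvtColor(p,cv2.COLOR_RGB2HSV);H,S=h[...,0].astype(int),h[...,1]
    red=((H<8)|(H>172))&(S>150)&(X[...,2]>.08)&(X[...,2]<.14)&(abs(X[...,0]-.54)<.06)&(abs(X[...,1]-.03)<.06)
    t=red&(X[...,2]>.125)
    for m in(red,t):
        if m.sum()>3: print(c,m.sum(),X[m].mean(0).round(4),cv2.minEnclosingCircle(X[m][:,:2].astype(np.float32)*1000))
    if c=="wrist":
        b=(H>100)&(H<125)&(S>120)&(X[...,2]<.025)&(X[...,2]>.004); print(cv2.minAreaRect(X[b][:,:2].astype(np.float32)*1000))
        save(p,"w2.png")
```

```text
1.5833 [0.53773383 0.03482667 0.1940068 ] [[-0.749, 0.663, 0.0], [0.663, 0.749, -0.0], [-0.0, 0.0, -1.0]] 0.41510410038254997
side 43 [0.5351 0.0366 0.1085] ((535.4791259765625, 35.9444694519043), 5.520160675048828)
side 6 [0.5366 0.0359 0.1298] ((537.0360717773438, 35.78121566772461), 3.9641504287719727)
wrist 402 [0.5344 0.0344 0.12  ] ((536.3931884765625, 33.12877655029297), 7.4903130531311035)
wrist 244 [0.5356 0.0331 0.1285] ((536.018798828125, 32.80857467651367), 6.865797996520996)
((533.514404296875, 12.851280212402344), (128.56044006347656, 194.4505615234375), 64.69593811035156)
```

View pics/w2.png

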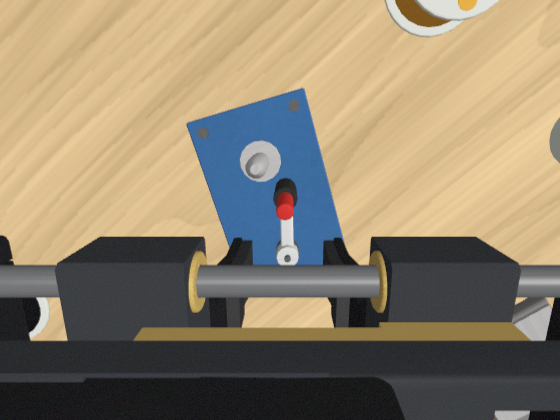

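The post (285,205) lies midway between the fingers. Descending and sweeping.

>>> {"name": "move_arm", "arguments": {
  "increments": [
    {"xyz": [0, 0, 33], "roll": 0, "grip": 40},
    {"xyz": [0, 0, 33], "roll": 0, "grip": 40},
    {"xyz": [0, 0, 32], "roll": 0, "grip": 40},
    {"xyz": [0, 0, 0], "roll": 0, "grip": 40}
  ]
}}

```text
time_s: 2.02
position: [0.5331, 0.0353, 0.0908]
tcp_rot: [[-0.742, 0.67, -0.012], [0.67, 0.742, 0.002], [0.01, -0.007, -1.0]]
force: [-1.3, 0.4, -1.1]
opening: 0.403
grasp_force: 0.0
```

>>> {"name": "move_arm", "arguments": {
  "increments": [
    {"xyz": [-0.2, 5.2, 0], "roll": 0.07, "grip": 40},
    {"xyz": [-0.2, 5.2, 0], "roll": 0.07, "grip": 40},
    {"xyz": [-0.2, 5.2, 0], "roll": 0.07, "grip": 40},
    {"xyz": [-0.2, 5.2, 0], "roll": 0.07, "grip": 40},
    {"xyz": [-0.2, 5.2, 0], "roll": 0.07, "grip": 40}
  ]
}}

```text
time_s: 2.43
position: [0.5583, 0.0508, 0.0973]
tcp_rot: [[-0.466, 0.885, -0.0], [0.885, 0.466, -0.0], [-0.0, -0.0, -1.0]]
force: [-1.0, -1.0, 0.1]
opening: 0.396
grasp_force: 0.5
```

>>> {"name": "move_arm", "arguments": {
  "increments": [
    {"xyz": [-0.2, 5.2, 0], "roll": 0.07, "grip": 40},
    {"xyz": [-0.2, 5.2, 0], "roll": 0.07, "grip": 40},
    {"xyz": [-0.2, 5.2, 0], "roll": 0.07, "grip": 40},
    {"xyz": [-0.2, 5.2, 0], "roll": 0.07, "grip": 40},
    {"xyz": [-0.2, 5.2, 0], "roll": 0.07, "grip": 40}
  ]
}}

```text
time_s: 2.85
position: [0.5827, 0.059, 0.0973]
tcp_rot: [[-0.134, 0.991, -0.0], [0.991, 0.134, 0.0], [0.0, -0.0, -1.0]]
force: [-2.3, 1.6, -0.5]
opening: 0.399
grasp_force: 0.6
```

>>> {"name": "move_arm", "arguments": {
  "increments": [
    {"xyz": [-0.2, 5.2, 0], "roll": 0.07, "grip": 40},
    {"xyz": [-0.2, 5.2, 0], "roll": 0.07, "grip": 40},
    {"xyz": [-0.2, 5.2, 0], "roll": 0.07, "grip": 40},
    {"xyz": [-0.2, 5.2, 0], "roll": 0.07, "grip": 40},
    {"xyz": [-0.2, 5.2, 0], "roll": 0.07, "grip": 40}
  ]
}}

```text
time_s: 3.27
position: [0.6086, 0.0583, 0.0974]
tcp_rot: [[0.214, 0.977, -0.0], [0.977, -0.214, 0.001], [0.001, -0.0, -1.0]]
force: [-1.0, 1.3, -1.1]
opening: 0.403
grasp_force: 0.6
```

>>> {"name": "move_arm", "arguments": {
  "increments": [
    {"xyz": [-0.2, 5.2, 0], "roll": 0.07, "grip": 40},
    {"xyz": [-0.2, 5.2, 0], "roll": 0.07, "grip": 40},
    {"xyz": [-0.2, 4, 0], "roll": 0.05, "grip": 40},
    {"xyz": [0, -7, 0], "roll": 0, "grip": 50},
    {"xyz": [0, 0, 0], "roll": 0, "grip": 50}
  ]
}}

```text
time_s: 3.68
position: [0.615, 0.0564, 0.0971]
tcp_rot: [[0.389, 0.921, -0.0], [0.921, -0.389, 0.0], [-0.0, -0.0, -1.0]]
force: [-1.2, 0.3, 0.3]
opening: 0.468
grasp_force: 0.0
```

>>> {"name": "move_arm", "arguments": {
  "increments": [
    {"xyz": [0, 0, -30], "roll": 0, "grip": 60},
    {"xyz": [0, 0, -35], "roll": 0, "grip": 80},
    {"xyz": [0, 0, -40], "roll": 0, "grip": 100},
    {"xyz": [0, 0, 0], "roll": 0, "grip": 100}
  ]
}}

```text
time_s: 4.02
position: [0.621, 0.0558, 0.2101]
tcp_rot: [[0.389, 0.921, 0.017], [0.921, -0.389, -0.001], [0.005, 0.016, -1.0]]
force: [1.0, 0.8, 0.1]
opening: 0.717
grasp_force: 0.0
```

Run:
```python
from h import *
s=bot.read_state();print(s["time_s"],s["position"],np.array(s["tcp_rot"]).round(3).tolist(),s["joint_positions"])
ims=[]
for c in("side","wrist","scene"):
    p,X,K,M=cloud(c);ims.append(p)
    h=cv2.cvtColor(p,cv2.COLOR_RGB2HSV);H,S=h[...,0].astype(int),h[...,1]
    red=((H<8)|(H>172))&(S>150)&(X[...,2]>.08)&(X[...,2]<.14)&(abs(X[...,0]-.58)<.1)&(abs(X[...,1]-.03)<.1)
    if red.sum()>3: print(c,red.sum(),X[red].mean(0).round(4))
    b=(H>100)&(H<125)&(S>120)&(X[...,2]<.025)&(X[...,2]>.004)&(abs(X[...,0]-.54)<.2)&(abs(X[...,1])<.2); print(c,cv2.minAreaRect(X[b][:,:2].astype(np.float32)*1000))
    g=(abs(X[...,0]-.5)<.035)&(abs(X[...,1]-.03)<.035)
    for nm,lo,hi in(("collar",.017,.024),("spin",.028,.075),("tip",.075,.085)):
        m=g&(X[...,2]>lo)&(X[...,2]<hi)
        if m.sum()>3: print(c,nm,m.sum(),X[m].mean(0).round(4),cv2.minEnclosingCircle(X[m][:,:2].astype(np.float32)*1000))
save(cv2.resize(np.hstack(ims[:2]),(800,300)),"after.png")
```

```text
4.0167 [0.6210264  0.05583614 0.21009512] [[0.389, 0.921, 0.017], [0.921, -0.389, -0.001], [0.005, 0.016, -1.0]] [-5.11833987e+00  2.86980622e+01  8.21022318e+01  3.17527444e-03
  6.82459004e+01  1.77613983e+01]
side 42 [0.6111 0.0609 0.1086]
side ((533.348388671875, 17.112030029296875), (124.17292022705078, 198.09320068359375), 65.10948181152344)
side collar 64 [0.4974 0.0347 0.0202] ((497.53497314453125, 38.45726776123047), 29.277372360229492)
side spin 68 [0.4962 0.0339 0.0526] ((498.7362976074219, 30.72056007385254), 10.285964965820312)
side tip 11 [0.499  0.0308 0.0791] ((499.1168212890625, 30.976911544799805), 5.380850791931152)
wrist 355 [0.6142 0.0594 0.1202]
wrist ((542.654052734375, 27.89520263671875), (97.1825180053711, 198.26480102539062), 65.14849090576172)
wrist collar 423 [0.5017 0.0404 0.0189] ((499.7562561035156, 30.01287078857422), 21.608951568603516)
wrist spin 193 [0.5015 0.0375 0.0567] ((498.6080017089844, 34.79887390136719), 8.316621780395508)
wrist tip 14 [0.4985 0.0348 0.0765] ((498.852783203125, 34.07151794433594), 3.6219210624694824)
scene 23 [0.6178 0.0575 0.0934]
scene ((536.70166015625, 13.758171081542969), (124.72395324707031, 197.15699768066406), 64.3624267578125)
scene collar 5 [0.4825 0.039  0.0192] ((475.73388671875, 28.178468704223633), 31.395719528198242)
scene spin 9 [0.5007 0.026  0.0689] ((500.529296875, 30.14532470703125), 9.424687385559082)
```

View pics/after.png

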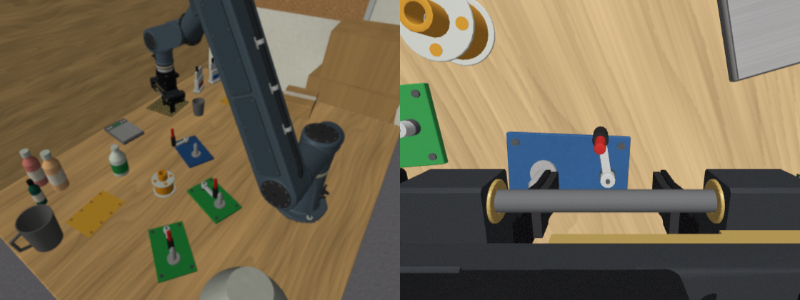

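The side view shows the roller arm swung out (post at (172,133), q about 1.4) and the spindle clear. Going over the amber reel.

>>> {"name": "move_arm", "arguments": {
  "increments": [
    {"xyz": [20.8, -29.4, 0], "roll": 0, "grip": 100},
    {"xyz": [20.8, -29.4, 0], "roll": 0, "grip": 100},
    {"xyz": [20.8, -29.4, 0], "roll": 0, "grip": 100},
    {"xyz": [20.8, -29.4, 0], "roll": 0, "grip": 100},
    {"xyz": [20.8, -29.4, 0], "roll": 0, "grip": 100}
  ]
}}

```text
time_s: 4.58
position: [0.518, 0.2097, 0.1989]
tcp_rot: [[0.39, 0.921, -0.005], [0.921, -0.39, -0.001], [-0.003, -0.004, -1.0]]
force: [0.3, 0.1, 0.3]
opening: 0.998
grasp_force: 0.0
```

>>> {"name": "move_arm", "arguments": {
  "increments": [
    {"xyz": [20.8, -29.4, 0], "roll": 0, "grip": 100},
    {"xyz": [20.8, -29.4, 0], "roll": 0, "grip": 100},
    {"xyz": [0, 0, 0], "roll": 0, "grip": 100},
    {"xyz": [0, 0, 0], "roll": 0, "grip": 100},
    {"xyz": [0, 0, 0], "roll": 0, "grip": 100}
  ]
}}

```text
time_s: 5.0
position: [0.4822, 0.2698, 0.1997]
tcp_rot: [[0.389, 0.921, -0.002], [0.921, -0.389, -0.001], [-0.002, -0.002, -1.0]]
force: [-1.1, -0.9, 0.0]
opening: 0.998
grasp_force: 0.0
```

```bash
cat >> h.py <<'E'
def reel(c,cx,cy,z0=0):
    p,X,K,M=cloud(c); a=(np.abs(X[...,0]-cx)<.06)&(np.abs(X[...,1]-cy)<.06)
    for nm,lo,hi in(("neck",.092,.102),("flange",.061,.068)):
        m=a&(X[...,2]>lo+z0)&(X[...,2]<hi+z0)
        if m.sum()>3: print(c,nm,m.sum(),cv2.minEnclosingCircle(X[m][:,:2].astype(np.float32)*1000))
    return p
def st():
    s=bot.read_state();print(s["time_s"],np.array(s["position"]).round(4),np.array(s["tcp_rot"]).round(3).tolist(),np.array(s["force"]).round(1),s["opening"],s["grasp_force"]);return s
E
python3 - <<'E'
from h import *
st();print(bot.camera_model("wrist")["tool_from_camera"])
p=reel("wrist",.483,.271);reel("scene",.483,.271)
save(p,"w3.png")
E
```

```text
5.0 [0.4822 0.2698 0.1997] [[0.389, 0.921, -0.002], [0.921, -0.389, -0.001], [-0.002, -0.002, -1.0]] [-1.1 -0.9  0. ] 0.9983917484054683 0.0
[[ 3.93909160e-04 -9.68300537e-01 -2.49787742e-01  6.76458453e-02]
 [ 9.99999864e-01  4.66499540e-04 -2.31407066e-04 -4.63643730e-04]
 [ 3.40597452e-04 -2.49787617e-01  9.68300589e-01 -1.89855171e-01]
 [ 0.00000000e+00  0.00000000e+00  0.00000000e+00  1.00000000e+00]]
wrist neck 1063 ((482.65728759765625, 271.8418884277344), 19.879030227661133)
wrist flange 5778 ((482.6292724609375, 271.8454284667969), 47.848106384277344)
scene neck 114 ((482.715087890625, 272.5509338378906), 20.02170753479004)
scene flange 557 ((482.1469421386719, 273.5843811035156), 48.86965560913086)
```

View pics/w3.png

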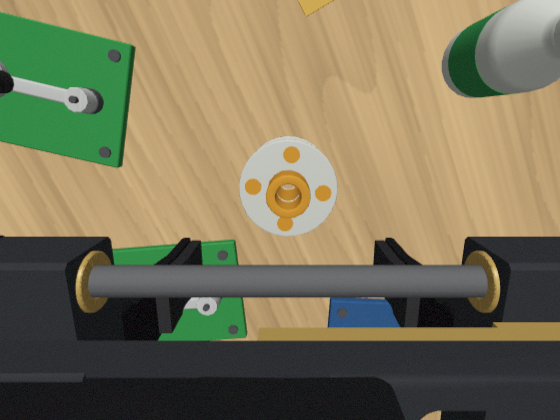

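The wrist picture shows the amber reel at (288,190), its neck on the line between the fingers. Descending to the neck.

>>> {"name": "move_arm", "arguments": {
  "increments": [
    {"xyz": [2, -0.4, 30], "roll": 0, "grip": 100},
    {"xyz": [0, 0, 35], "roll": 0, "grip": 100},
    {"xyz": [0, 0, 35], "roll": 0, "grip": 100},
    {"xyz": [0, 0, 24], "roll": 0, "grip": 100},
    {"xyz": [0, 0, 0], "roll": 0, "grip": 100}
  ]
}}

```text
time_s: 5.52
position: [0.4802, 0.2694, 0.0719]
tcp_rot: [[0.392, 0.92, -0.011], [0.92, -0.392, -0.004], [-0.007, -0.008, -1.0]]
force: [-0.2, -0.9, 0.2]
opening: 0.999
grasp_force: 0.0
```

>>> {"name": "move_arm", "arguments": {
  "increments": [
    {"xyz": [0, 0, 0], "roll": 0, "grip": 100},
    {"xyz": [0, 0, 0], "roll": 0, "grip": 100},
    {"xyz": [0, 0, 0], "roll": 0, "grip": 100}
  ]
}}

```text
time_s: 5.77
position: [0.4854, 0.2723, 0.0787]
tcp_rot: [[0.39, 0.921, 0.004], [0.921, -0.39, 0.001], [0.003, 0.003, -1.0]]
force: [-0.4, -0.5, -0.7]
opening: 1.001
grasp_force: 0.0
```

>>> {"name": "move_arm", "arguments": {
  "increments": [
    {"xyz": [0, 0, 4], "roll": 0, "grip": 100},
    {"xyz": [0, 0, 3], "roll": 0, "grip": 100},
    {"xyz": [0, 0, 0], "roll": 0, "grip": 100},
    {"xyz": [0, 0, 0], "roll": 0, "grip": 100},
    {"xyz": [0, 0, 0], "roll": 0, "grip": 100}
  ]
}}

```text
time_s: 6.18
position: [0.4834, 0.2723, 0.0701]
tcp_rot: [[0.389, 0.921, 0.0], [0.921, -0.389, 0.0], [0.0, 0.0, -1.0]]
force: [-0.4, 0.1, 0.4]
opening: 0.999
grasp_force: 0.0
```

Close (23 mm to go on each side), then lift.

>>> {"name": "move_arm", "arguments": {
  "increments": [
    {"xyz": [0, 0, 0], "roll": 0, "grip": 50},
    {"xyz": [0, 0, 0], "roll": 0, "grip": 35},
    {"xyz": [0, 0, 0], "roll": 0, "grip": 20},
    {"xyz": [0, 0, 0], "roll": 0, "grip": 20},
    {"xyz": [0, 0, 0], "roll": 0, "grip": 20}
  ]
}}

```text
time_s: 6.6
position: [0.4834, 0.2722, 0.0698]
tcp_rot: [[0.389, 0.921, 0.0], [0.921, -0.389, -0.0], [-0.0, 0.0, -1.0]]
force: [-0.5, 0.3, -0.5]
opening: 0.706
grasp_force: 0.0
```

>>> {"name": "move_arm", "arguments": {
  "increments": [
    {"xyz": [0, 0, 0], "roll": 0, "grip": 20},
    {"xyz": [0, 0, 0], "roll": 0, "grip": 20},
    {"xyz": [0, 0, 0], "roll": 0, "grip": 20}
  ]
}}

```text
time_s: 6.85
position: [0.4834, 0.2722, 0.0698]
tcp_rot: [[0.389, 0.921, -0.0], [0.921, -0.389, -0.0], [-0.0, -0.0, -1.0]]
force: [-0.2, 0.5, -0.5]
opening: 0.478
grasp_force: 0.0
```

>>> {"name": "move_arm", "arguments": {
  "increments": [
    {"xyz": [0, 0, 0], "roll": 0, "grip": 20},
    {"xyz": [0, 0, 0], "roll": 0, "grip": 20},
    {"xyz": [0, 0, 0], "roll": 0, "grip": 20},
    {"xyz": [0, 0, 0], "roll": 0, "grip": 20}
  ]
}}

```text
time_s: 7.18
position: [0.4834, 0.2722, 0.0699]
tcp_rot: [[0.389, 0.921, 0.0], [0.921, -0.389, 0.0], [0.0, 0.0, -1.0]]
force: [0.4, 0.5, -0.5]
opening: 0.226
grasp_force: 0.0
```

>>> {"name": "move_arm", "arguments": {
  "increments": [
    {"xyz": [0, 0, -5], "roll": 0, "grip": 20},
    {"xyz": [0, 0, -10], "roll": 0, "grip": 20},
    {"xyz": [0, 0, -15], "roll": 0, "grip": 20},
    {"xyz": [0, 0, -20], "roll": 0, "grip": 20},
    {"xyz": [0, 0, -20], "roll": 0, "grip": 20}
  ]
}}

```text
time_s: 7.6
position: [0.4832, 0.2721, 0.1412]
tcp_rot: [[0.389, 0.921, -0.0], [0.921, -0.389, -0.0], [-0.0, -0.0, -1.0]]
force: [1.0, 0.5, 0.0]
opening: 0.199
grasp_force: 0.0
```

>>> {"name": "move_arm", "arguments": {
  "increments": [
    {"xyz": [0, 0, -20], "roll": 0, "grip": 20},
    {"xyz": [0, 0, -15], "roll": 0, "grip": 20},
    {"xyz": [0, 0, -5], "roll": 0, "grip": 20},
    {"xyz": [0, 0, 0], "roll": 0, "grip": 20},
    {"xyz": [0, 0, 0], "roll": 0, "grip": 20}
  ]
}}

```text
time_s: 8.02
position: [0.4831, 0.2721, 0.18]
tcp_rot: [[0.389, 0.921, 0.0], [0.921, -0.389, 0.0], [0.0, 0.0, -1.0]]
force: [-0.4, -0.1, 0.0]
opening: 0.202
grasp_force: 0.0
```

The fingers shut past the 40 mm neck width (46%), so nothing was grasped. Looking.

Run:
```python
from h import *
st()
p=reel("wrist",.483,.271);reel("scene",.483,.271);q=reel("side",.483,.271)
save(cv2.resize(np.hstack([q,p]),(800,300)),"w4.png")
```

```text
8.0167 [0.4831 0.2721 0.18  ] [[0.389, 0.921, 0.0], [0.921, -0.389, 0.0], [0.0, 0.0, -1.0]] [-0.4 -0.1  0. ] 0.2023995422353985 0.0
wrist neck 1202 ((482.6717224121094, 272.11151123046875), 19.932598114013672)
wrist flange 6400 ((482.6888122558594, 271.927734375), 47.91733169555664)
scene neck 112 ((482.82525634765625, 273.31427001953125), 21.293903350830078)
scene flange 552 ((483.2104187011719, 273.4021301269531), 49.070465087890625)
side neck 93 ((482.1874694824219, 272.1801452636719), 20.702749252319336)
side flange 397 ((483.1931457519531, 270.8294982910156), 49.02341842651367)
```

View pics/w4.png

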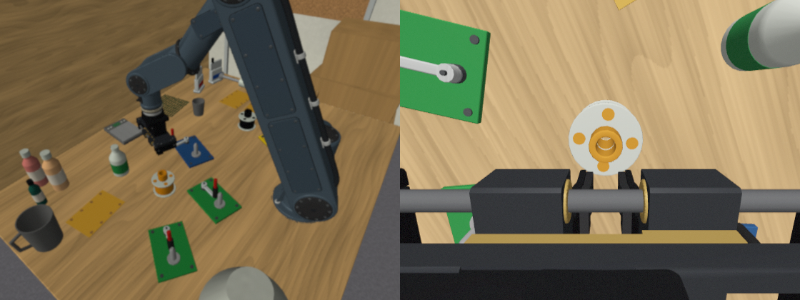

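Run:
```python
from h import *
s=st();R=np.array(s["tcp_rot"]);t=np.array(s["position"])
for c in("wrist","side","scene"):
    p,X,K,M=cloud(c); L=(X-t)@R  # tool coords
    m=(abs(L[...,0])<.03)&(abs(L[...,1])<.07)&(L[...,2]>-.15)&(L[...,2]<.05)
    P=L[m]*1000; print(c,m.sum(),"z pct",np.percentile(P[:,2],[50,90,98,100]).round(1))
    f=P[P[:,2]>np.percentile(P[:,2],90)]; print(f[:8].round(0).tolist(), "z99 mean", f.mean(0).round(1))
    tip=K@((M[:3,:3].T)@(t-M[:3,3]));print("tcp px",tip[:2]/tip[2])
```

```text
8.1667 [0.4825 0.2719 0.1787] [[0.389, 0.921, -0.002], [0.921, -0.389, -0.001], [-0.002, -0.002, -1.0]] [-0.6 -0.4  0.8] 0.1948105933997446 0.0
wrist 63397 z pct [-136.  -115.5  -64.6  -26.4]
[[11.0, -18.0, -27.0], [11.0, -17.0, -28.0], [11.0, -17.0, -28.0], [11.0, -16.0, -27.0], [11.0, -16.0, -29.0], [11.0, -15.0, -29.0], [11.0, -15.0, -28.0], [11.0, 14.0, -28.0]] z99 mean [ 17.5  -2.2 -92.6]
tcp px [288.26597105 238.83445303]
side 394 z pct [-141.  -115.4  -31.5  -28.6]
[[26.0, 68.0, -115.0], [27.0, 64.0, -114.0], [25.0, 63.0, -114.0], [20.0, 13.0, -115.0], [28.0, 13.0, -115.0], [23.0, 13.0, -113.0], [19.0, 17.0, -109.0], [25.0, 8.0, -114.0]] z99 mean [  9.6   4.9 -59.4]
tcp px [223.6650446  220.71166613]
scene 657 z pct [-135.  -118.3 -110.8 -107.5]
[[-29.0, -14.0, -118.0], [-29.0, -11.0, -118.0], [-26.0, -12.0, -117.0], [-28.0, -9.0, -117.0], [-26.0, -12.0, -113.0], [-30.0, -5.0, -117.0], [-28.0, -7.0, -116.0], [-26.0, -6.0, -117.0]] z99 mean [  -5.5   27.5 -114.2]
tcp px [357.78599772 180.01495138]
```

Wrist and side depth both put the fingertips about 27 mm behind the reported TCP, so I closed above the neck. I'll open again and go 27 mm lower, watching the force.

>>> {"name": "move_arm", "arguments": {
  "increments": [
    {"xyz": [0, 0, 0], "roll": 0, "grip": 100},
    {"xyz": [0, 0, 0], "roll": 0, "grip": 100},
    {"xyz": [0, 0, 0], "roll": 0, "grip": 100},
    {"xyz": [0, 0, 0], "roll": 0, "grip": 100},
    {"xyz": [0, 0, 0], "roll": 0, "grip": 100}
  ]
}}

```text
time_s: 8.73
position: [0.4834, 0.2722, 0.1798]
tcp_rot: [[0.389, 0.921, -0.0], [0.921, -0.389, -0.0], [-0.0, -0.0, -1.0]]
force: [-0.2, -0.7, 0.2]
opening: 0.495
grasp_force: 0.0
```

>>> {"name": "move_arm", "arguments": {
  "increments": [
    {"xyz": [0, 0, 0], "roll": 0, "grip": 100},
    {"xyz": [0, 0, 0], "roll": 0, "grip": 100},
    {"xyz": [0, 0, 0], "roll": 0, "grip": 100},
    {"xyz": [0, 0, 0], "roll": 0, "grip": 100},
    {"xyz": [0, 0, 0], "roll": 0, "grip": 100}
  ]
}}

```text
time_s: 9.15
position: [0.4834, 0.2722, 0.1799]
tcp_rot: [[0.389, 0.921, 0.0], [0.921, -0.389, 0.0], [0.0, 0.0, -1.0]]
force: [0.5, 0.5, 0.2]
opening: 0.876
grasp_force: 0.0
```

```bash
cat >> h.py <<'E'
def tips(c="wrist"):
    s=st();R=np.array(s["tcp_rot"]);t=np.array(s["position"]);p,X,K,M=cloud(c); L=(X-t)@R*1000
    for sg in(-1,1):
        m=(abs(L[...,0])<30)&(L[...,1]*sg>0)&(abs(L[...,1])<75)&(L[...,2]>-60)&(L[...,2]<8)
        P=L[m]
        if len(P): print(c,sg,len(P),"min",P.min(0).round(1),"max",P.max(0).round(1))
E
python3 - <<'E'
from h import *
tips();tips("side")
E
```

```text
9.15 [0.4834 0.2722 0.1799] [[0.389, 0.921, 0.0], [0.921, -0.389, 0.0], [0.0, 0.0, -1.0]] [0.5 0.5 0.2] 0.8761016244122476 0.0
wrist -1 850 min [-10.2 -49.4 -60. ] max [ 11.5 -38.1 -27.1]
wrist 1 846 min [ -9.9  37.2 -60. ] max [ 11.5  48.6 -27.1]
9.2 [0.4834 0.2722 0.1799] [[0.389, 0.921, 0.0], [0.921, -0.389, 0.0], [0.0, 0.0, -1.0]] [ 0.  -0.3  0.1] 0.9206736804575784 0.0
side -1 71 min [-11.1 -51.  -59.6] max [ 11.3 -40.4 -30. ]
side 1 7 min [ -4.2  39.8 -57.7] max [ 10.8  51.5 -29.6]
```

>>> {"name": "move_arm", "arguments": {
  "increments": [
    {"xyz": [0, 0, 33], "roll": 0, "grip": 100},
    {"xyz": [0, 0, 33], "roll": 0, "grip": 100},
    {"xyz": [0, 0, 30], "roll": 0, "grip": 100},
    {"xyz": [0, 0, 20], "roll": 0, "grip": 100},
    {"xyz": [0, 0, 10], "roll": 0, "grip": 100}
  ]
}}

```text
time_s: 9.67
position: [0.4815, 0.2715, 0.0511]
tcp_rot: [[0.389, 0.921, -0.005], [0.921, -0.389, -0.002], [-0.003, -0.004, -1.0]]
force: [-0.4, 0.1, 0.5]
opening: 1.0
grasp_force: 0.0
```

>>> {"name": "move_arm", "arguments": {
  "increments": [
    {"xyz": [0, 0, 5], "roll": 0, "grip": 100},
    {"xyz": [0, 0, 3], "roll": 0, "grip": 100},
    {"xyz": [0, 0, 2], "roll": 0, "grip": 100},
    {"xyz": [0, 0, 0], "roll": 0, "grip": 60},
    {"xyz": [0, 0, 0], "roll": 0, "grip": 60}
  ]
}}

```text
time_s: 10.08
position: [0.4843, 0.2725, 0.045]
tcp_rot: [[0.389, 0.921, 0.002], [0.921, -0.389, 0.001], [0.002, 0.002, -1.0]]
force: [-0.2, 0.0, -0.5]
opening: 0.922
grasp_force: 0.0
```

>>> {"name": "move_arm", "arguments": {
  "increments": [
    {"xyz": [0, 0, 0], "roll": 0, "grip": 60},
    {"xyz": [0, 0, 0], "roll": 0, "grip": 60},
    {"xyz": [0, 0, 0], "roll": 0, "grip": 45},
    {"xyz": [0, 0, 0], "roll": 0, "grip": 35},
    {"xyz": [0, 0, 0], "roll": 0, "grip": 20}
  ]
}}

```text
time_s: 10.5
position: [0.4835, 0.2722, 0.044]
tcp_rot: [[0.389, 0.921, 0.0], [0.921, -0.389, 0.0], [0.0, 0.0, -1.0]]
force: [0.1, -0.6, 0.0]
opening: 0.558
grasp_force: 0.0
```

>>> {"name": "move_arm", "arguments": {
  "increments": [
    {"xyz": [0, 0, 0], "roll": 0, "grip": 20},
    {"xyz": [0, 0, 0], "roll": 0, "grip": 20},
    {"xyz": [0, 0, 0], "roll": 0, "grip": 20},
    {"xyz": [0, 0, 0], "roll": 0, "grip": 20},
    {"xyz": [0, 0, 0], "roll": 0, "grip": 20}
  ]
}}

```text
time_s: 10.92
position: [0.4834, 0.2722, 0.0439]
tcp_rot: [[0.389, 0.921, -0.0], [0.921, -0.389, -0.0], [-0.0, -0.0, -1.0]]
force: [0.1, 0.3, 0.8]
opening: 0.449
grasp_force: 30.0
```

Gripped at 45%, 30 N. Lifting 110 mm.

>>> {"name": "move_arm", "arguments": {
  "increments": [
    {"xyz": [0, 0, -5], "roll": 0, "grip": 20},
    {"xyz": [0, 0, -10], "roll": 0, "grip": 20},
    {"xyz": [0, 0, -15], "roll": 0, "grip": 20},
    {"xyz": [0, 0, -20], "roll": 0, "grip": 20},
    {"xyz": [0, 0, -20], "roll": 0, "grip": 20}
  ]
}}

```text
time_s: 11.33
position: [0.4826, 0.2719, 0.1145]
tcp_rot: [[0.389, 0.921, -0.002], [0.921, -0.389, -0.001], [-0.001, -0.001, -1.0]]
force: [-0.1, -0.2, -3.7]
opening: 0.448
grasp_force: 30.0
```

>>> {"name": "move_arm", "arguments": {
  "increments": [
    {"xyz": [0, 0, -20], "roll": 0, "grip": 20},
    {"xyz": [0, 0, -15], "roll": 0, "grip": 20},
    {"xyz": [0, 0, -5], "roll": 0, "grip": 20},
    {"xyz": [0, 0, 0], "roll": 0, "grip": 20},
    {"xyz": [0, 0, 0], "roll": 0, "grip": 20}
  ]
}}

```text
time_s: 11.75
position: [0.4829, 0.272, 0.1537]
tcp_rot: [[0.389, 0.921, -0.001], [0.921, -0.389, -0.0], [-0.0, -0.0, -1.0]]
force: [0.5, 0.7, -2.8]
opening: 0.448
grasp_force: 30.0
```

Run:
```python
from h import *
st();reel("wrist",.483,.271,.11);reel("side",.483,.271,.11)
# spindle: fit plate/collar from all recorded views, current side+scene
for c in("side","scene"):
    p,X,K,M=cloud(c);g=(abs(X[...,0]-.5)<.03)&(abs(X[...,1]-.03)<.03)&(X[...,2]>.03)&(X[...,2]<.085)
    P=X[g];
    from scipy.optimize import least_squares
    Q=P[P[:,2]<.068]
    if len(Q)>10:
        r=least_squares(lambda a:np.hypot(Q[:,0]-a[0],Q[:,1]-a[1])-.010,[.499,.031],loss="soft_l1",f_scale=.002);print(c,len(Q),r.x.round(4),np.abs(r.fun).mean())
    Q=P[P[:,2]>.076]
    if len(Q):print(c,"tip",len(Q),Q.mean(0).round(4))
```

```text
11.75 [0.4829 0.272  0.1537] [[0.389, 0.921, -0.001], [0.921, -0.389, -0.0], [-0.0, -0.0, -1.0]] [ 0.5  0.7 -2.8] 0.4477190883019154 29.999813921531313
wrist neck 3265 ((486.3011474609375, 281.80322265625), 30.583528518676758)
wrist flange 12118 ((482.1244201660156, 271.5719299316406), 47.88863754272461)
side neck 9 ((486.53607177734375, 286.9742431640625), 7.317548751831055)
side flange 394 ((480.82244873046875, 273.26043701171875), 47.583709716796875)
side 49 [0.5011 0.0281] 0.0009422056634107055
side tip 11 [0.4992 0.0305 0.0787]
scene 47 [0.4983 0.0305] 0.0006353694366653059
scene tip 16 [0.5003 0.0309 0.0794]
```

>>> {"name": "move_arm", "arguments": {
  "increments": [
    {"xyz": [-12, 6, 0], "roll": 0, "grip": 20},
    {"xyz": [-24, 12, 0], "roll": 0, "grip": 20},
    {"xyz": [-30, 16, 0], "roll": 0, "grip": 20},
    {"xyz": [-30, 16, 0], "roll": 0, "grip": 20},
    {"xyz": [-30, 16, 0], "roll": 0, "grip": 20}
  ]
}}

```text
time_s: 12.37
position: [0.4946, 0.1284, 0.1533]
tcp_rot: [[0.388, 0.921, -0.001], [0.921, -0.388, -0.001], [-0.001, -0.001, -1.0]]
force: [1.0, -0.3, -3.4]
opening: 0.444
grasp_force: 30.0
```

>>> {"name": "move_arm", "arguments": {
  "increments": [
    {"xyz": [-30, 16, 0], "roll": 0, "grip": 20},
    {"xyz": [-28, 14, 0], "roll": 0, "grip": 20},
    {"xyz": [-20, 9, 0], "roll": 0, "grip": 20},
    {"xyz": [-12, 4.7, 0], "roll": 0, "grip": 20},
    {"xyz": [0, 0, 0], "roll": 0, "grip": 20}
  ]
}}

```text
time_s: 12.78
position: [0.5002, 0.0269, 0.1535]
tcp_rot: [[0.393, 0.92, -0.001], [0.92, -0.393, -0.001], [-0.002, -0.0, -1.0]]
force: [-0.2, -0.0, -3.0]
opening: 0.447
grasp_force: 30.0
```

>>> {"name": "move_arm", "arguments": {
  "increments": [
    {"xyz": [0, 0, 0], "roll": 0, "grip": 20},
    {"xyz": [0, 0, 0], "roll": 0, "grip": 20},
    {"xyz": [0, 0, 0], "roll": 0, "grip": 20}
  ]
}}

```text
time_s: 13.03
position: [0.5, 0.0313, 0.1537]
tcp_rot: [[0.388, 0.921, -0.001], [0.921, -0.388, 0.0], [0.0, -0.001, -1.0]]
force: [-0.5, -0.0, -2.3]
opening: 0.446
grasp_force: 30.0
```

Run:
```python
from h import *
st();p=reel("wrist",.5,.03,.11);q=reel("side",.5,.03,.11)
for c in("side","scene"):
    _,X,K,M=cloud(c)
    g=(abs(X[...,0]-.5)<.03)&(abs(X[...,1]-.03)<.03)&(X[...,2]>.03)&(X[...,2]<.085)
    from scipy.optimize import least_squares
    Q=X[g];Q=Q[Q[:,2]<.068]
    if len(Q)>10:
        r=least_squares(lambda a:np.hypot(Q[:,0]-a[0],Q[:,1]-a[1])-.010,[.499,.031],loss="soft_l1",f_scale=.002);print(c,len(Q),r.x.round(4))
a=cv2.resize(q[150:270,200:340],(490,420),interpolation=3)
save(cv2.resize(np.hstack([a,p]),(800,320)),"w5.png")
```

```text
13.0333 [0.5    0.0313 0.1537] [[0.388, 0.921, -0.001], [0.921, -0.388, 0.0], [0.0, -0.001, -1.0]] [-0.5 -0.  -2.3] 0.44641680522497756 29.99992017481418
wrist neck 3265 ((503.2964172363281, 40.20684814453125), 30.070310592651367)
wrist flange 12127 ((499.29156494140625, 30.64484405517578), 47.97330093383789)
side neck 53 ((499.956298828125, 32.24409484863281), 30.178146362304688)
side flange 286 ((499.0895080566406, 31.250364303588867), 48.623809814453125)
side 53 [0.5009 0.028 ]
```

View pics/w5.png

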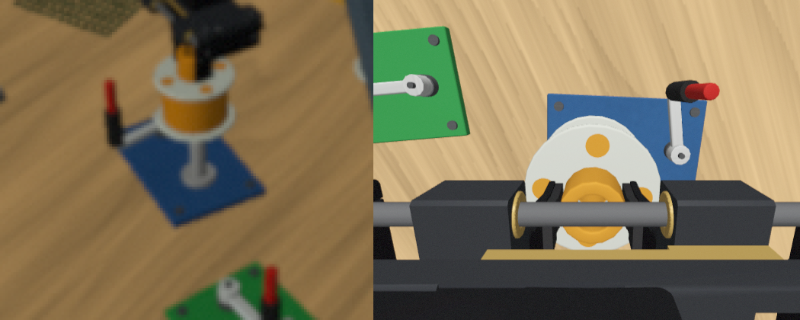

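The reel hangs over the spindle (side crop (195,100) above (195,165)), with the post (110,100) well clear. Lowering, and watching the force.

>>> {"name": "move_arm", "arguments": {
  "increments": [
    {"xyz": [0, 0.5, 10], "roll": 0, "grip": 20},
    {"xyz": [0, 0, 12], "roll": 0, "grip": 20},
    {"xyz": [0, 0, 6], "roll": 0, "grip": 20},
    {"xyz": [0, 0, 3], "roll": 0, "grip": 20},
    {"xyz": [0, 0, 3], "roll": 0, "grip": 20}
  ]
}}

```text
time_s: 13.65
position: [0.5005, 0.0305, 0.1191]
tcp_rot: [[0.389, 0.921, -0.001], [0.921, -0.389, 0.0], [-0.0, -0.001, -1.0]]
force: [0.0, -0.6, -3.3]
opening: 0.445
grasp_force: 30.0
```

>>> {"name": "move_arm", "arguments": {
  "increments": [
    {"xyz": [0, 0, 3], "roll": 0, "grip": 20},
    {"xyz": [0, 0, 3], "roll": 0, "grip": 20},
    {"xyz": [0, 0, 2], "roll": 0, "grip": 20},
    {"xyz": [0, 0, 2], "roll": 0, "grip": 20},
    {"xyz": [0, 0, 0], "roll": 0, "grip": 20}
  ]
}}

```text
time_s: 14.07
position: [0.5007, 0.0303, 0.1096]
tcp_rot: [[0.389, 0.921, -0.0], [0.921, -0.389, 0.0], [-0.0, -0.0, -1.0]]
force: [0.5, -0.8, -3.5]
opening: 0.443
grasp_force: 30.0
```

>>> {"name": "move_arm", "arguments": {
  "increments": [
    {"xyz": [0, 0, 4], "roll": 0, "grip": 20},
    {"xyz": [0, 0, 4], "roll": 0, "grip": 20},
    {"xyz": [0, 0, 4], "roll": 0, "grip": 20},
    {"xyz": [0, 0, 4], "roll": 0, "grip": 20},
    {"xyz": [0, 0, 0], "roll": 0, "grip": 20}
  ]
}}

```text
time_s: 14.48
position: [0.5001, 0.0304, 0.0929]
tcp_rot: [[0.389, 0.921, -0.002], [0.921, -0.389, 0.0], [-0.0, -0.002, -1.0]]
force: [0.3, 0.8, -3.2]
opening: 0.449
grasp_force: 30.0
```

>>> {"name": "move_arm", "arguments": {
  "increments": [
    {"xyz": [0, 0, 5], "roll": 0, "grip": 20},
    {"xyz": [0, 0, 5], "roll": 0, "grip": 20},
    {"xyz": [0, 0, 5], "roll": 0, "grip": 20},
    {"xyz": [0, 0, 5], "roll": 0, "grip": 20},
    {"xyz": [0, 0, 0], "roll": 0, "grip": 20}
  ]
}}

```text
time_s: 14.9
position: [0.5, 0.0304, 0.0727]
tcp_rot: [[0.389, 0.921, -0.002], [0.921, -0.389, 0.0], [-0.001, -0.002, -1.0]]
force: [-0.5, 0.2, -2.4]
opening: 0.447
grasp_force: 30.0
```

No side load. About 9 mm remain.

>>> {"name": "move_arm", "arguments": {
  "increments": [
    {"xyz": [0, 0, 3], "roll": 0, "grip": 20},
    {"xyz": [0, 0, 3], "roll": 0, "grip": 20},
    {"xyz": [0, 0, 1], "roll": 0, "grip": 20},
    {"xyz": [0, 0, 1], "roll": 0, "grip": 20},
    {"xyz": [0, 0, 0], "roll": 0, "grip": 20}
  ]
}}

```text
time_s: 15.32
position: [0.5008, 0.0303, 0.0657]
tcp_rot: [[0.389, 0.921, -0.0], [0.921, -0.389, 0.0], [-0.0, -0.0, -1.0]]
force: [0.5, 0.0, -3.3]
opening: 0.448
grasp_force: 30.0
```

>>> {"name": "move_arm", "arguments": {
  "increments": [
    {"xyz": [0, 0, 0.5], "roll": 0, "grip": 20},
    {"xyz": [0, 0, 0.5], "roll": 0, "grip": 20},
    {"xyz": [0, 0, 0], "roll": 0, "grip": 20}
  ]
}}

```text
time_s: 15.57
position: [0.5008, 0.0303, 0.0649]
tcp_rot: [[0.389, 0.921, 0.0], [0.921, -0.389, -0.0], [0.0, 0.0, -1.0]]
force: [-0.8, 0.3, -3.6]
opening: 0.444
grasp_force: 30.0
```

>>> {"name": "move_arm", "arguments": {
  "increments": [
    {"xyz": [0, 0, 0.5], "roll": 0, "grip": 20},
    {"xyz": [0, 0, 0.5], "roll": 0, "grip": 20},
    {"xyz": [0, 0, 0], "roll": 0, "grip": 20}
  ]
}}

```text
time_s: 15.82
position: [0.5009, 0.0303, 0.0639]
tcp_rot: [[0.389, 0.921, 0.0], [0.921, -0.389, -0.0], [0.0, 0.0, -1.0]]
force: [0.1, 0.4, -3.0]
opening: 0.452
grasp_force: 30.0
```

>>> {"name": "move_arm", "arguments": {
  "increments": [
    {"xyz": [0, 0, 0.5], "roll": 0, "grip": 20},
    {"xyz": [0, 0, 0], "roll": 0, "grip": 20},
    {"xyz": [0, 0, 0], "roll": 0, "grip": 20}
  ]
}}

```text
time_s: 16.07
position: [0.501, 0.0303, 0.0638]
tcp_rot: [[0.389, 0.921, 0.001], [0.921, -0.389, -0.0], [0.0, 0.001, -1.0]]
force: [-0.8, -0.6, 3.0]
opening: 0.446
grasp_force: 30.0
```

The force changed sign (+3 N) at exactly the expected height, so the reel is seated. Releasing and rising.

>>> {"name": "move_arm", "arguments": {
  "increments": [
    {"xyz": [0, 0, 0], "roll": 0, "grip": 60},
    {"xyz": [0, 0, 0], "roll": 0, "grip": 80},
    {"xyz": [0, 0, 0], "roll": 0, "grip": 90},
    {"xyz": [0, 0, 0], "roll": 0, "grip": 90},
    {"xyz": [0, 0, 0], "roll": 0, "grip": 90}
  ]
}}

```text
time_s: 16.48
position: [0.5009, 0.0303, 0.0632]
tcp_rot: [[0.389, 0.921, 0.0], [0.921, -0.389, 0.0], [0.0, 0.0, -1.0]]
force: [0.7, 0.8, 0.8]
opening: 0.737
grasp_force: 0.0
```

>>> {"name": "move_arm", "arguments": {
  "increments": [
    {"xyz": [0, 0, 0], "roll": 0, "grip": 90},
    {"xyz": [0, 0, -10], "roll": 0, "grip": 90},
    {"xyz": [0, 0, -20], "roll": 0, "grip": 90},
    {"xyz": [0, 0, -30], "roll": 0, "grip": 90},
    {"xyz": [0, 0, -30], "roll": 0, "grip": 90}
  ]
}}

```text
time_s: 16.9
position: [0.5, 0.0304, 0.1543]
tcp_rot: [[0.389, 0.921, -0.002], [0.921, -0.389, 0.0], [-0.0, -0.002, -1.0]]
force: [0.4, -0.0, 0.4]
opening: 0.896
grasp_force: 0.0
```

>>> {"name": "move_arm", "arguments": {
  "increments": [
    {"xyz": [0, 0, -30], "roll": 0, "grip": 90},
    {"xyz": [0, 0, 0], "roll": 0, "grip": 50},
    {"xyz": [0, 0, 0], "roll": 0, "grip": 40},
    {"xyz": [0, 0, 0], "roll": 0, "grip": 40}
  ]
}}

```text
time_s: 17.23
position: [0.5002, 0.0304, 0.1834]
tcp_rot: [[0.389, 0.921, -0.0], [0.921, -0.389, 0.0], [-0.0, -0.0, -1.0]]
force: [-0.9, 0.8, -0.1]
opening: 0.747
grasp_force: 0.0
```

```bash
cat >> h.py <<'E'
def post():
    for c in("side","wrist","scene"):
        p,X,K,M=cloud(c);h=cv2.cvtColor(p,cv2.COLOR_RGB2HSV);H,S=h[...,0].astype(int),h[...,1]
        red=((H<8)|(H>172))&(S>150)&(X[...,2]>.086)&(X[...,2]<.14)&(abs(X[...,0]-.58)<.1)&(abs(X[...,1]-.03)<.1)
        Q=X[red]
        if len(Q)>8:
            from scipy.optimize import least_squares
            r=least_squares(lambda a:np.hypot(Q[:,0]-a[0],Q[:,1]-a[1])-.007,Q[:,:2].mean(0),loss="soft_l1",f_scale=.002).x
            v=r-np.array([.5945,-.0143]);ang=np.degrees(np.arctan2(v[1],v[0]))
            print(c,len(Q),r.round(4),"radius",np.hypot(*v).round(4),"q",np.radians(154.7-ang).round(3), "top",Q[:,2].max().round(3))
E
python3 - <<'E'
from h import *
st();reel("wrist",.5,.03,.02);reel("side",.5,.03,.02);post()
E
```

```text
17.2333 [0.5002 0.0304 0.1834] [[0.389, 0.921, -0.0], [0.921, -0.389, 0.0], [-0.0, -0.0, -1.0]] [-0.9  0.8 -0.1] 0.7466698151270588 0.0
wrist neck 1338 ((500.2508850097656, 30.024465560913086), 19.916032791137695)
wrist flange 7070 ((500.128173828125, 29.948720932006836), 47.87678527832031)
side neck 74 ((498.73541259765625, 28.658069610595703), 21.958820343017578)
side flange 287 ((500.6791076660156, 30.934608459472656), 49.20370864868164)
side 40 [0.6148 0.0562] radius 0.0734 q 1.41 top 0.133
wrist 632 [0.6133 0.057 ] radius 0.0737 q 1.387 top 0.13
scene 55 [0.6121 0.0583] radius 0.0747 q 1.367 top 0.133
```

The reel sits centred (500, 30 mm), flange at seat height, and the post is at q about 1.39. I'll push it back with shut fingers from its outer side.

>>> {"name": "move_arm", "arguments": {
  "increments": [
    {"xyz": [14.9, 26.6, 0], "roll": 0, "grip": 0},
    {"xyz": [14.9, 26.6, 0], "roll": 0, "grip": 0},
    {"xyz": [14.9, 26.6, 0], "roll": 0, "grip": 0},
    {"xyz": [14.9, 26.6, 0], "roll": 0, "grip": 0},
    {"xyz": [14.9, 26.6, 0], "roll": 0, "grip": 0}
  ]
}}

```text
time_s: 17.9
position: [0.6531, 0.0474, 0.1822]
tcp_rot: [[0.39, 0.921, -0.002], [0.921, -0.39, 0.0], [-0.001, -0.002, -1.0]]
force: [0.9, -0.4, -0.2]
opening: 0.146
grasp_force: 0.0
```

>>> {"name": "move_arm", "arguments": {
  "increments": [
    {"xyz": [0, 0, 0], "roll": -0.07, "grip": 0},
    {"xyz": [0, 0, 0], "roll": -0.07, "grip": 0},
    {"xyz": [0, 0, 0], "roll": 0, "grip": 0},
    {"xyz": [0, 0, 0], "roll": 0, "grip": 0},
    {"xyz": [0, 0, 0], "roll": 0, "grip": 0}
  ]
}}

```text
time_s: 18.32
position: [0.6518, 0.0472, 0.1827]
tcp_rot: [[0.259, 0.966, -0.001], [0.966, -0.259, 0.0], [-0.0, -0.001, -1.0]]
force: [-0.4, -0.5, -0.6]
opening: 0.007
grasp_force: 0.0
```

Run:
```python
from h import *
tips();tips("side");post()
```

```text
18.3167 [0.6518 0.0472 0.1827] [[0.259, 0.966, -0.001], [0.966, -0.259, 0.0], [-0.0, -0.001, -1.0]] [-0.4 -0.5 -0.6] 0.006579467165769819 0.0
wrist -1 460 min [  4.5  -9.1 -59.6] max [ 11.7  -0.2 -27.5]
wrist 1 409 min [  7.2   0.1 -59.8] max [ 11.6   8.1 -27.7]
18.3667 [0.6519 0.0472 0.183 ] [[0.258, 0.966, -0.001], [0.966, -0.258, 0.0], [-0.0, -0.001, -1.0]] [ 0.2 -1.1 -1.2] 0.007868333234320431 0.0
side -1 46 min [ -9.1 -11.9 -59.2] max [ 12.   -0.8 -28.9]
side 1 20 min [  6.9   1.1 -59.9] max [ 13.   13.8 -28.2]
side 39 [0.6138 0.0556] radius 0.0725 q 1.399 top 0.132
wrist 467 [0.6129 0.0568] radius 0.0735 q 1.382 top 0.131
scene 17 [0.6119 0.058 ] radius 0.0744 q 1.365 top 0.115
```

>>> {"name": "move_arm", "arguments": {
  "increments": [
    {"xyz": [0, 0, 30], "roll": 0, "grip": 0},
    {"xyz": [0, 0, 30], "roll": 0, "grip": 0},
    {"xyz": [0, 0, 25], "roll": 0, "grip": 0},
    {"xyz": [0, 0, 15], "roll": 0, "grip": 0},
    {"xyz": [0, 0, 5], "roll": 0, "grip": 0}
  ]
}}

```text
time_s: 18.98
position: [0.6499, 0.0473, 0.0753]
tcp_rot: [[0.257, 0.966, -0.006], [0.966, -0.257, 0.001], [-0.001, -0.006, -1.0]]
force: [-0.6, -0.2, 0.8]
opening: 0.006
grasp_force: 0.0
```

>>> {"name": "move_arm", "arguments": {
  "increments": [
    {"xyz": [0, 0, 0], "roll": 0, "grip": 0},
    {"xyz": [0, -6, 0], "roll": 0, "grip": 0},
    {"xyz": [0, -6, 0], "roll": 0, "grip": 0},
    {"xyz": [0, -5, 0], "roll": 0, "grip": 0},
    {"xyz": [0, -3, 0], "roll": 0, "grip": 0}
  ]
}}

```text
time_s: 19.4
position: [0.6325, 0.0526, 0.0796]
tcp_rot: [[0.257, 0.966, 0.001], [0.966, -0.257, -0.0], [0.0, 0.001, -1.0]]
force: [0.1, 0.1, -1.0]
opening: 0.006
grasp_force: 0.0
```

>>> {"name": "move_arm", "arguments": {
  "increments": [
    {"xyz": [1.2, -5.3, 0], "roll": -0.07, "grip": 0},
    {"xyz": [1.2, -5.3, 0], "roll": -0.07, "grip": 0},
    {"xyz": [1.2, -5.3, 0], "roll": -0.07, "grip": 0},
    {"xyz": [1.2, -5.3, 0], "roll": -0.07, "grip": 0},
    {"xyz": [1.2, -5.3, 0], "roll": -0.07, "grip": 0}
  ]
}}

```text
time_s: 19.82
position: [0.6083, 0.0614, 0.0795]
tcp_rot: [[-0.094, 0.996, 0.003], [0.996, 0.094, -0.001], [-0.001, 0.003, -1.0]]
force: [1.0, -0.7, -0.0]
opening: 0.002
grasp_force: 0.5
```

Run:
```python
from h import *
st();post()
```

```text
19.8167 [0.6083 0.0614 0.0795] [[-0.094, 0.996, 0.003], [0.996, 0.094, -0.001], [-0.001, 0.003, -1.0]] [ 1.  -0.7 -0. ] 0.00213790110570085 0.4609287343919277
side 50 [0.5927 0.0685] radius 0.0828 q 1.108 top 0.139
wrist 21 [0.5899 0.0592] radius 0.0736 q 1.067 top 0.09
```

>>> {"name": "move_arm", "arguments": {
  "increments": [
    {"xyz": [1.2, -5.3, 0], "roll": -0.07, "grip": 0},
    {"xyz": [1.2, -5.3, 0], "roll": -0.07, "grip": 0},
    {"xyz": [1.2, -5.3, 0], "roll": -0.07, "grip": 0},
    {"xyz": [1.2, -5.3, 0], "roll": -0.07, "grip": 0},
    {"xyz": [1.2, -5.3, 0], "roll": -0.07, "grip": 0}
  ]
}}

```text
time_s: 20.38
position: [0.5816, 0.0613, 0.079]
tcp_rot: [[-0.427, 0.904, 0.003], [0.904, 0.427, 0.0], [-0.001, 0.003, -1.0]]
force: [1.1, 0.8, 0.7]
opening: 0.003
grasp_force: 0.6
```

>>> {"name": "move_arm", "arguments": {
  "increments": [
    {"xyz": [0.5, -2.3, 0], "roll": -0.03, "grip": 0},
    {"xyz": [0, 0, 0], "roll": 0, "grip": 0},
    {"xyz": [0, 0, 0], "roll": 0, "grip": 0}
  ]
}}

```text
time_s: 20.63
position: [0.5786, 0.0606, 0.0787]
tcp_rot: [[-0.451, 0.893, 0.001], [0.893, 0.451, 0.0], [-0.0, 0.001, -1.0]]
force: [-1.5, -0.5, -0.6]
opening: 0.004
grasp_force: 0.0
```

Run:
```python
from h import *
st();post()
```

```text
20.6333 [0.5786 0.0606 0.0787] [[-0.451, 0.893, 0.001], [0.893, 0.451, 0.0], [-0.0, 0.001, -1.0]] [-1.5 -0.5 -0.6] 0.0044047073743371246 0.002971788708237
side 50 [0.5655 0.0531] radius 0.0734 q 0.722 top 0.138
wrist 26 [0.563  0.0526] radius 0.0739 q 0.689 top 0.091
```

>>> {"name": "move_arm", "arguments": {
  "increments": [
    {"xyz": [0.4, -1.5, 0], "roll": -0.02, "grip": 0},
    {"xyz": [0.4, -1.5, 0], "roll": -0.02, "grip": 0},
    {"xyz": [0.4, -1.5, 0], "roll": -0.02, "grip": 0},
    {"xyz": [0.4, -1.5, 0], "roll": -0.02, "grip": 0},
    {"xyz": [0, 0, 0], "roll": 0, "grip": 0}
  ]
}}

```text
time_s: 21.2
position: [0.5718, 0.059, 0.0783]
tcp_rot: [[-0.524, 0.852, -0.0], [0.852, 0.524, -0.0], [0.0, -0.0, -1.0]]
force: [0.6, -0.1, 1.1]
opening: 0.009
grasp_force: 0.2
```

>>> {"name": "move_arm", "arguments": {
  "increments": [
    {"xyz": [0.2, -0.7, 0], "roll": -0.01, "grip": 0},
    {"xyz": [0.2, -0.7, 0], "roll": -0.01, "grip": 0},
    {"xyz": [0, 0, 0], "roll": 0, "grip": 0}
  ]
}}

```text
time_s: 21.45
position: [0.5706, 0.0587, 0.0784]
tcp_rot: [[-0.54, 0.842, -0.0], [0.842, 0.54, -0.0], [-0.0, -0.0, -1.0]]
force: [0.8, -0.7, 0.3]
opening: 0.009
grasp_force: 0.3
```

Run:
```python
from h import *
st();post();reel("side",.5,.03,.02)
```

```text
21.45 [0.5706 0.0587 0.0784] [[-0.54, 0.842, -0.0], [0.842, 0.54, -0.0], [-0.0, -0.0, -1.0]] [ 0.8 -0.7  0.3] 0.008792196459656065 0.28987208381295204
side 50 [0.554  0.0596] radius 0.0842 q 0.627 top 0.139
wrist 19 [0.5564 0.0491] radius 0.074 q 0.588 top 0.09
side neck 81 ((521.4156494140625, 43.20952224731445), 44.12412643432617)
side flange 302 ((508.5821533203125, 34.47105407714844), 56.1609992980957)
```

>>> {"name": "move_arm", "arguments": {
  "increments": [
    {"xyz": [0.2, -0.7, 0], "roll": -0.01, "grip": 0},
    {"xyz": [0.2, -0.7, 0], "roll": -0.01, "grip": 0},
    {"xyz": [0, 0, 0], "roll": 0, "grip": 0}
  ]
}}

```text
time_s: 21.9
position: [0.5693, 0.0583, 0.0784]
tcp_rot: [[-0.557, 0.831, 0.0], [0.831, 0.557, -0.0], [-0.0, -0.0, -1.0]]
force: [0.7, -0.4, -0.1]
opening: 0.003
grasp_force: 0.3
```

>>> {"name": "move_arm", "arguments": {
  "increments": [
    {"xyz": [0.2, -0.7, 0], "roll": -0.01, "grip": 0},
    {"xyz": [0, 0, 0], "roll": 0, "grip": 0},
    {"xyz": [0, 0, 0], "roll": 0, "grip": 0}
  ]
}}

```text
time_s: 22.15
position: [0.5689, 0.0582, 0.0784]
tcp_rot: [[-0.565, 0.825, 0.001], [0.825, 0.565, 0.0], [-0.0, 0.0, -1.0]]
force: [1.1, 0.7, 0.3]
opening: 0.002
grasp_force: 0.6
```

Run:
```python
from h import *
s=st();print(s["moment"]);post()
```

```text
22.15 [0.5689 0.0582 0.0784] [[-0.565, 0.825, 0.001], [0.825, 0.565, 0.0], [-0.0, 0.0, -1.0]] [1.1 0.7 0.3] 0.002385963163905486 0.639779269695282
[ 0.07543328 -0.21530962  0.05034369]
side 49 [0.5528 0.0584] radius 0.0838 q 0.609 top 0.139
wrist 22 [0.5551 0.0485] radius 0.0741 q 0.569 top 0.09
```

>>> {"name": "move_arm", "arguments": {
  "increments": [
    {"xyz": [0.2, -0.7, 0], "roll": -0.01, "grip": 0},
    {"xyz": [0, 0, 0], "roll": 0, "grip": 0},
    {"xyz": [0, 0, 0], "roll": 0, "grip": 0}
  ]
}}

```text
time_s: 22.55
position: [0.5686, 0.058, 0.0785]
tcp_rot: [[-0.573, 0.82, 0.001], [0.82, 0.573, 0.0], [-0.001, 0.001, -1.0]]
force: [2.1, 1.9, -1.0]
opening: 0.003
grasp_force: 1.5
```

>>> {"name": "move_arm", "arguments": {
  "increments": [
    {"xyz": [0.2, -0.7, 0], "roll": -0.01, "grip": 0},
    {"xyz": [0, 0, 0], "roll": 0, "grip": 0},
    {"xyz": [0, 0, 0], "roll": 0, "grip": 0}
  ]
}}

```text
time_s: 22.8
position: [0.5679, 0.0578, 0.0785]
tcp_rot: [[-0.581, 0.814, 0.001], [0.814, 0.581, 0.0], [-0.001, 0.001, -1.0]]
force: [3.1, 1.6, -1.1]
opening: 0.005
grasp_force: 2.0
```

>>> {"name": "move_arm", "arguments": {
  "increments": [
    {"xyz": [0.2, -0.7, 0], "roll": -0.01, "grip": 0},
    {"xyz": [0, 0, 0], "roll": 0, "grip": 0},
    {"xyz": [0, 0, 0], "roll": 0, "grip": 0}
  ]
}}

```text
time_s: 23.05
position: [0.5669, 0.0574, 0.0784]
tcp_rot: [[-0.589, 0.808, 0.001], [0.808, 0.589, -0.0], [-0.0, 0.0, -1.0]]
force: [3.4, 2.0, -0.7]
opening: 0.008
grasp_force: 2.0
```

>>> {"name": "move_arm", "arguments": {
  "increments": [
    {"xyz": [0, 1, 0], "roll": 0, "grip": 0},
    {"xyz": [0, 2, 0], "roll": 0, "grip": 0},
    {"xyz": [0, 8, 0], "roll": 0, "grip": 0},
    {"xyz": [0, 15, 0], "roll": 0, "grip": 0},
    {"xyz": [0, 10, 0], "roll": 0, "grip": 0}
  ]
}}

```text
time_s: 23.47
position: [0.5955, 0.0792, 0.0781]
tcp_rot: [[-0.589, 0.808, -0.002], [0.808, 0.589, 0.0], [0.001, -0.002, -1.0]]
force: [-0.2, -0.6, 0.7]
opening: 0.001
grasp_force: 0.0
```

>>> {"name": "move_arm", "arguments": {
  "increments": [
    {"xyz": [0, 0, -20], "roll": 0, "grip": 0},
    {"xyz": [0, 0, -35], "roll": 0, "grip": 0},
    {"xyz": [0, 0, -35], "roll": 0, "grip": 0},
    {"xyz": [0, 0, -20], "roll": 0, "grip": 0},
    {"xyz": [0, 0, 0], "roll": 0, "grip": 0}
  ]
}}

```text
time_s: 23.88
position: [0.5989, 0.0789, 0.1935]
tcp_rot: [[-0.59, 0.808, 0.009], [0.808, 0.59, -0.001], [-0.006, 0.007, -1.0]]
force: [0.4, 0.2, -0.5]
opening: 0.005
grasp_force: 0.0
```

Run:
```python
from h import *
s=st();post();p=reel("wrist",.5,.03,.02);q=reel("side",.5,.03,.02)
a=cv2.resize(q[150:270,200:340],(490,420),interpolation=3)
save(cv2.resize(np.hstack([a,p]),(800,320)),"end.png")
```

```text
23.8833 [0.5989 0.0789 0.1935] [[-0.59, 0.808, 0.009], [0.808, 0.59, -0.001], [-0.006, 0.007, -1.0]] [ 0.4  0.2 -0.5] 0.004516453250545634 0.0
side 37 [0.5555 0.0463] radius 0.072 q 0.557 top 0.132
wrist 457 [0.5536 0.0475] radius 0.0741 q 0.545 top 0.131
scene 48 [0.5525 0.0489] radius 0.0759 q 0.542 top 0.133
wrist neck 1491 ((519.9094848632812, 36.74474334716797), 42.35066223144531)
wrist flange 7019 ((507.55352783203125, 32.787864685058594), 57.19021987915039)
side neck 85 ((516.3638916015625, 42.219642639160156), 41.67091369628906)
side flange 285 ((507.14739990234375, 32.826229095458984), 55.75309371948242)
```

View pics/end.png

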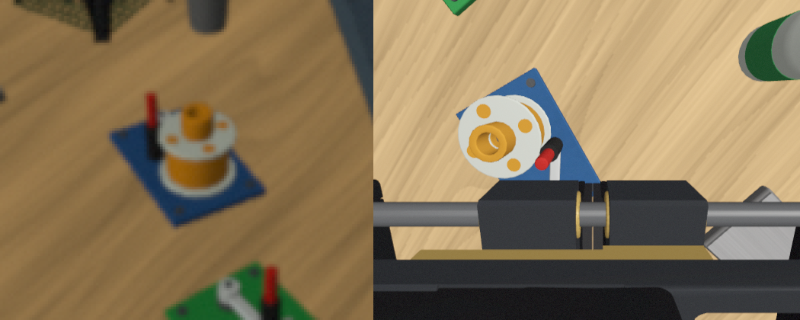

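The pictures show the reel seated and upright (side crop (197,150)) and the roller against its flange ((153,135), and (550,150) in the wrist view). One quick flatness and contact check, then hand in if it passes.

Run:
```python
from h import *
from scipy.optimize import least_squares
p,X,K,M=cloud("wrist");S=cv2.cvtColor(p,cv2.COLOR_RGB2HSV)[...,1]
m=(np.hypot(X[...,0]-.5,X[...,1]-.03)<.055)&(X[...,2]>.078)&(X[...,2]<.092)&(S<60)
Q=X[m].astype(float);A=np.c_[Q[:,:2]-[.5,.03],np.ones(len(Q))];c=np.linalg.lstsq(A,Q[:,2],rcond=None)[0]
ctr,r=cv2.minEnclosingCircle(Q[:,:2].astype(np.float32)*1000)
print("tilt",c[:2].round(4),"flange z",c[2].round(4),ctr,r,"gap",np.hypot(ctr[0]-553.6,ctr[1]-47.5)-59)
if np.hypot(*c[:2])<.02 and abs(c[2]-.085)<.003: print(bot.hand_in())
```

```text
tilt [0.0194 0.0098] flange z 0.0843 (502.35528564453125, 30.92613410949707) 52.119537353515625 gap -5.141725056125651
```

Run:
```python
from h import *
from scipy.optimize import least_squares
for cam in("wrist","side","scene"):
    p,X,K,M=cloud(cam);S=cv2.cvtColor(p,cv2.COLOR_RGB2HSV)[...,1]
    m=(np.hypot(X[...,0]-.4995,X[...,1]-.029)<.0465)&(X[...,2]>.076)&(X[...,2]<.094)&(S<60)
    Q=X[m].astype(float);A=np.c_[Q[:,:2]-[.5,.03],np.ones(len(Q))]
    c=least_squares(lambda a:A@a-Q[:,2],[0,0,.085],loss="soft_l1",f_scale=.0005).x
    print(cam,len(Q),"tilt",c[:2].round(4),"z",c[2].round(4))
    if cam=="wrist":
        b=(X[...,2]<.0145)&(X[...,2]>.006)&(cv2.cvtColor(p,cv2.COLOR_RGB2HSV)[...,0]>100)&(S>120);Q=X[b];A=np.c_[Q[:,:2]-[.5,.03],np.ones(len(Q))]
        print("plate tilt",np.linalg.lstsq(A,Q[:,2],rcond=None)[0].round(4))
        f=(X[...,2]>.081)&(X[...,2]<.089)&(S<60)&(np.hypot(X[...,0]-.5,X[...,1]-.03)<.06)
        Q=X[f];a=Q-[.5,.03,0];far=Q[(a[:,0]*.9+a[:,1]*.3)<.02]
        h=cv2.convexHull(far[:,:2].astype(np.float32))[:,0]
        h=h[np.hypot(h[:,0]-.5,h[:,1]-.03)>.044]
        r=least_squares(lambda v:np.hypot(h[:,0]-v[0],h[:,1]-v[1])-.048,[.5,.03],loss="soft_l1",f_scale=.001).x
        print("reel",r.round(4),"gap mm",(np.hypot(*(r-[.5536,.0475]))-.059)*1000)
```

```text
wrist 5476 tilt [0.0208 0.0105] z 0.0843
plate tilt [-0.0005  0.      0.0108]
reel [0.4989 0.0297] gap mm -1.480950759777465
side 203 tilt [0.0251 0.0027] z 0.0857
scene 370 tilt [0.0215 0.0053] z 0.085
```

A real tilt of about 1.3°, rising toward the roller: the last push tipped the reel slightly. I'll swing the arm back a little so the reel settles flat, then bring the roller in again with a lighter touch. First, straddling the post from above.

>>> {"name": "move_arm", "arguments": {
  "increments": [
    {"xyz": [0.3, -14, 0], "roll": 0, "grip": 32},
    {"xyz": [0.5, -14, 0], "roll": 0, "grip": 32},
    {"xyz": [0.5, -14, 0], "roll": 0, "grip": 32},
    {"xyz": [0, -13, 0], "roll": 0, "grip": 32},
    {"xyz": [0, 0, 0], "roll": 0, "grip": 32}
  ]
}}

```text
time_s: 24.75
position: [0.5479, 0.0465, 0.1876]
tcp_rot: [[-0.588, 0.809, -0.004], [0.809, 0.588, -0.0], [0.002, -0.003, -1.0]]
force: [-0.4, -0.0, 1.2]
opening: 0.279
grasp_force: 0.0
```

>>> {"name": "move_arm", "arguments": {
  "increments": [
    {"xyz": [0, 0, 0], "roll": 0, "grip": 32},
    {"xyz": [0, 0, 0], "roll": 0, "grip": 32},
    {"xyz": [0, 0, 0], "roll": 0, "grip": 32},
    {"xyz": [0, 0, 0], "roll": 0, "grip": 32}
  ]
}}

```text
time_s: 25.08
position: [0.5512, 0.0476, 0.1882]
tcp_rot: [[-0.59, 0.808, 0.0], [0.808, 0.59, 0.0], [-0.0, 0.0, -1.0]]
force: [-0.1, 1.3, 0.0]
opening: 0.322
grasp_force: 0.0
```

```bash
cat >> h.py <<'E'
def tilt(cam="wrist"):
    from scipy.optimize import least_squares
    p,X,K,M=cloud(cam);S=cv2.cvtColor(p,cv2.COLOR_RGB2HSV)[...,1]
    m=(np.hypot(X[...,0]-.4995,X[...,1]-.029)<.0465)&(X[...,2]>.076)&(X[...,2]<.094)&(S<60)
    Q=X[m].astype(float)
    if len(Q)<30: return print(cam,"few",len(Q))
    A=np.c_[Q[:,:2]-[.5,.03],np.ones(len(Q))]
    c=least_squares(lambda a:A@a-Q[:,2],[0,0,.085],loss="soft_l1",f_scale=.0005).x
    print(cam,len(Q),"tilt",c[:2].round(4),"z",c[2].round(4))
E
python3 - <<'E'
from h import *
tips();post();tilt();tilt("side")
E
```

```text
25.0833 [0.5512 0.0476 0.1882] [[-0.59, 0.808, 0.0], [0.808, 0.59, 0.0], [-0.0, 0.0, -1.0]] [-0.1  1.3  0. ] 0.3215926850779601 0.0
wrist -1 653 min [ -9.2 -25.4 -59.9] max [ 12.2 -14.2 -26.7]
wrist 1 646 min [ -8.7  13.2 -59.8] max [ 12.2  24.8 -26.9]
side 38 [0.5551 0.0464] radius 0.0723 q 0.554 top 0.131
wrist 420 [0.5538 0.0476] radius 0.0741 q 0.548 top 0.131
scene 45 [0.5526 0.0493] radius 0.0761 q 0.547 top 0.132
wrist 5663 tilt [0.0212 0.0101] z 0.0843
side 196 tilt [0.0248 0.0119] z 0.0859
```

>>> {"name": "move_arm", "arguments": {
  "increments": [
    {"xyz": [0, 2, 20], "roll": 0, "grip": 32},
    {"xyz": [0, 0, 25], "roll": 0, "grip": 32},
    {"xyz": [0, 0, 25], "roll": 0, "grip": 32},
    {"xyz": [0, 0, 15], "roll": 0, "grip": 32},
    {"xyz": [0, 0, 8], "roll": 0, "grip": 32}
  ]
}}

```text
time_s: 25.8
position: [0.5506, 0.0486, 0.0932]
tcp_rot: [[-0.589, 0.808, -0.004], [0.808, 0.589, 0.0], [0.003, -0.003, -1.0]]
force: [-0.5, -0.2, -0.5]
opening: 0.317
grasp_force: 0.0
```

>>> {"name": "move_arm", "arguments": {
  "increments": [
    {"xyz": [0, 0, 3], "roll": 0, "grip": 32},
    {"xyz": [0, 0, 0], "roll": 0, "grip": 32},
    {"xyz": [0, 0, 0], "roll": 0, "grip": 32}
  ]
}}

```text
time_s: 26.05
position: [0.5529, 0.0484, 0.0931]
tcp_rot: [[-0.589, 0.808, 0.002], [0.808, 0.589, -0.0], [-0.001, 0.001, -1.0]]
force: [-0.7, 0.7, 0.6]
opening: 0.321
grasp_force: 0.0
```

>>> {"name": "move_arm", "arguments": {
  "increments": [
    {"xyz": [0, 3, 0], "roll": 0.03, "grip": 32},
    {"xyz": [0, 3, 0], "roll": 0.03, "grip": 32},
    {"xyz": [0, 3, 0], "roll": 0.03, "grip": 32},
    {"xyz": [0, 3, 0], "roll": 0.03, "grip": 32},
    {"xyz": [0, 2, 0], "roll": 0.02, "grip": 32}
  ]
}}

```text
time_s: 26.47
position: [0.565, 0.0559, 0.0938]
tcp_rot: [[-0.47, 0.883, 0.003], [0.883, 0.47, -0.001], [-0.002, 0.002, -1.0]]
force: [-0.7, -0.7, 0.0]
opening: 0.325
grasp_force: 0.4
```

Run:
```python
from h import *
st();post();tilt();tilt("side")
```

```text
26.4667 [0.565  0.0559 0.0938] [[-0.47, 0.883, 0.003], [0.883, 0.47, -0.001], [-0.002, 0.002, -1.0]] [-0.7 -0.7  0. ] 0.32469616933856016 0.41326677426695824
side 41 [0.5549 0.0605] radius 0.0847 q 0.642 top 0.139
wrist 854 [0.5596 0.0504] radius 0.0736 q 0.635 top 0.13
wrist 7687 tilt [-0.0001  0.0007] z 0.0839
side 214 tilt [ 0.0007 -0.0044] z 0.0855
```

The reel is flat again (tilt 0.000). Bringing the roller back in gently.

>>> {"name": "move_arm", "arguments": {
  "increments": [
    {"xyz": [0, -3, 0], "roll": -0.03, "grip": 32},
    {"xyz": [0, -3, 0], "roll": -0.03, "grip": 32},
    {"xyz": [0, -3, 0], "roll": -0.03, "grip": 32},
    {"xyz": [0, -3, 0], "roll": -0.03, "grip": 32},
    {"xyz": [0, 0, 0], "roll": 0, "grip": 32}
  ]
}}

```text
time_s: 27.13
position: [0.5528, 0.0498, 0.0924]
tcp_rot: [[-0.573, 0.819, -0.001], [0.819, 0.573, 0.0], [0.001, -0.001, -1.0]]
force: [-0.4, 0.3, -0.1]
opening: 0.317
grasp_force: 0.0
```

>>> {"name": "move_arm", "arguments": {
  "increments": [
    {"xyz": [0, -1, 0], "roll": -0.01, "grip": 32},
    {"xyz": [0, -1, 0], "roll": -0.01, "grip": 32},
    {"xyz": [0, 0, 0], "roll": 0, "grip": 32},
    {"xyz": [0, 0, 0], "roll": 0, "grip": 32}
  ]
}}

```text
time_s: 27.47
position: [0.5522, 0.0488, 0.0925]
tcp_rot: [[-0.589, 0.808, 0.001], [0.808, 0.589, 0.0], [-0.0, 0.0, -1.0]]
force: [1.0, 0.5, -0.1]
opening: 0.322
grasp_force: 0.2
```

Run:
```python
from h import *
st();post();tilt();st()
```

```text
27.4667 [0.5522 0.0488 0.0925] [[-0.589, 0.808, 0.001], [0.808, 0.589, 0.0], [-0.0, 0.0, -1.0]] [ 1.   0.5 -0.1] 0.32154625725474956 0.20478392019867897
side 43 [0.555  0.0601] radius 0.0842 q 0.641 top 0.137
wrist 803 [0.559  0.0503] radius 0.0737 q 0.627 top 0.13
scene 14 [0.5585 0.0521] radius 0.0755 q 0.632 top 0.106
wrist 8793 tilt [-0.0004  0.0018] z 0.0839
27.6667 [0.5522 0.0489 0.0924] [[-0.589, 0.808, 0.0], [0.808, 0.589, 0.0], [-0.0, 0.0, -1.0]] [ 1.4 -0.5  1.3] 0.3239426163543206 0.29086810536682606
```

Now touching the post. I'll advance about 2 mm, then in 0.5 mm steps.

>>> {"name": "move_arm", "arguments": {
  "increments": [
    {"xyz": [0, -0.7, 0], "roll": 0, "grip": 32},
    {"xyz": [0, -0.7, 0], "roll": 0, "grip": 32},
    {"xyz": [0, -0.6, 0], "roll": 0, "grip": 32},
    {"xyz": [0, 0, 0], "roll": 0, "grip": 32},
    {"xyz": [0, 0, 0], "roll": 0, "grip": 32}
  ]
}}

```text
time_s: 28.08
position: [0.5501, 0.0476, 0.0923]
tcp_rot: [[-0.589, 0.808, -0.0], [0.808, 0.589, -0.0], [0.0, -0.0, -1.0]]
force: [0.7, 1.3, 0.2]
opening: 0.321
grasp_force: 0.3
```

Run:
```python
from h import *
st();post();tilt();st()
```

```text
28.0833 [0.5501 0.0476 0.0923] [[-0.589, 0.808, -0.0], [0.808, 0.589, -0.0], [0.0, -0.0, -1.0]] [0.7 1.3 0.2] 0.3211266987616815 0.3057606518268585
side 45 [0.5543 0.0593] radius 0.0838 q 0.629 top 0.135
wrist 808 [0.557  0.0492] radius 0.0737 q 0.595 top 0.13
scene 16 [0.5683 0.0482] radius 0.0678 q 0.732 top 0.123
wrist 8839 tilt [0.     0.0017] z 0.0839
28.2833 [0.5501 0.0476 0.0923] [[-0.589, 0.808, -0.0], [0.808, 0.589, -0.0], [0.0, -0.0, -1.0]] [0.4 0.2 0.6] 0.32103920707383404 0.20430327393114567
```

>>> {"name": "move_arm", "arguments": {
  "increments": [
    {"xyz": [0, -0.5, 0], "roll": 0, "grip": 32},
    {"xyz": [0, 0, 0], "roll": 0, "grip": 32},
    {"xyz": [0, 0, 0], "roll": 0, "grip": 32}
  ]
}}

```text
time_s: 28.53
position: [0.5498, 0.0473, 0.0923]
tcp_rot: [[-0.589, 0.808, -0.0], [0.808, 0.589, 0.0], [0.0, -0.0, -1.0]]
force: [0.6, 0.9, 0.2]
opening: 0.321
grasp_force: 0.4
```

Run:
```python
from h import *
st();post();tilt();st()
```

```text
28.5333 [0.5498 0.0473 0.0923] [[-0.589, 0.808, -0.0], [0.808, 0.589, 0.0], [0.0, -0.0, -1.0]] [0.6 0.9 0.2] 0.32092275314530583 0.3650743793696165
side 43 [0.5588 0.0582] radius 0.0808 q 0.672 top 0.134
wrist 807 [0.5566 0.0489] radius 0.0737 q 0.589 top 0.13
scene 15 [0.5677 0.0485] radius 0.0683 q 0.726 top 0.124
wrist 8858 tilt [-0.0008  0.0024] z 0.0839
28.7333 [0.5498 0.0473 0.0923] [[-0.589, 0.808, -0.0], [0.808, 0.589, -0.0], [0.0, -0.0, -1.0]] [-0.2  1.  -0.1] 0.3215638008984641 0.3145905118435621
```

>>> {"name": "move_arm", "arguments": {
  "increments": [
    {"xyz": [0, -0.4, 0], "roll": 0, "grip": 32},
    {"xyz": [0, 0, 0], "roll": 0, "grip": 32},
    {"xyz": [0, 0, 0], "roll": 0, "grip": 32}
  ]
}}

```text
time_s: 28.98
position: [0.5495, 0.0471, 0.0923]
tcp_rot: [[-0.589, 0.808, -0.0], [0.808, 0.589, 0.0], [0.0, -0.0, -1.0]]
force: [-0.5, 0.5, -0.0]
opening: 0.32
grasp_force: 0.4
```

Run:
```python
from h import *
st();tilt();tilt();st()
```

```text
28.9833 [0.5495 0.0471 0.0923] [[-0.589, 0.808, -0.0], [0.808, 0.589, 0.0], [0.0, -0.0, -1.0]] [-0.5  0.5 -0. ] 0.3197915103964668 0.41134893894195557
wrist 8846 tilt [-0.0003  0.0017] z 0.0839
wrist 8863 tilt [-0.0007  0.0016] z 0.0839
29.0833 [0.5495 0.0471 0.0923] [[-0.589, 0.808, -0.0], [0.808, 0.589, -0.0], [0.0, -0.0, -1.0]] [ 0.3  0.6 -0.1] 0.31995185241996865 0.37419436499476433
```

>>> {"name": "move_arm", "arguments": {
  "increments": [
    {"xyz": [0, -0.4, 0], "roll": 0, "grip": 32},
    {"xyz": [0, 0, 0], "roll": 0, "grip": 32},
    {"xyz": [0, 0, 0], "roll": 0, "grip": 32}
  ]
}}

```text
time_s: 29.33
position: [0.5492, 0.0468, 0.0924]
tcp_rot: [[-0.589, 0.808, -0.0], [0.808, 0.589, 0.0], [0.0, -0.0, -1.0]]
force: [0.7, 1.2, -0.7]
opening: 0.319
grasp_force: 0.4
```

Run:
```python
from h import *
st();tilt();tilt();st();post()
```

```text
29.3333 [0.5492 0.0468 0.0924] [[-0.589, 0.808, -0.0], [0.808, 0.589, 0.0], [0.0, -0.0, -1.0]] [ 0.7  1.2 -0.7] 0.3191846801671591 0.40913550183176994
wrist 8873 tilt [-0.0004  0.0017] z 0.0839
wrist 8861 tilt [-0.0005  0.0024] z 0.0839
29.4333 [0.5492 0.0468 0.0924] [[-0.589, 0.808, -0.0], [0.808, 0.589, 0.0], [0.0, -0.0, -1.0]] [ 0.5  1.1 -0.3] 0.32145048963621525 0.3960297256708145
side 45 [0.5525 0.0588] radius 0.0843 q 0.607 top 0.138
wrist 818 [0.556  0.0486] radius 0.0737 q 0.579 top 0.131
scene 16 [0.5553 0.0504] radius 0.0757 q 0.584 top 0.108
```

>>> {"name": "move_arm", "arguments": {
  "increments": [
    {"xyz": [0, -0.4, 0], "roll": 0, "grip": 32},
    {"xyz": [0, 0, 0], "roll": 0, "grip": 32},
    {"xyz": [0, 0, 0], "roll": 0, "grip": 32}
  ]
}}

```text
time_s: 29.83
position: [0.5489, 0.0466, 0.0924]
tcp_rot: [[-0.589, 0.808, -0.0], [0.808, 0.589, -0.0], [-0.0, -0.0, -1.0]]
force: [0.4, 1.2, -0.5]
opening: 0.319
grasp_force: 0.4
```

Run:
```python
from h import *
st();tilt();tilt();st()
```

```text
29.8333 [0.5489 0.0466 0.0924] [[-0.589, 0.808, -0.0], [0.808, 0.589, -0.0], [-0.0, -0.0, -1.0]] [ 0.4  1.2 -0.5] 0.3188738858351882 0.40727226063609123
wrist 8889 tilt [-0.0007  0.0015] z 0.0839
wrist 8876 tilt [-0.0003  0.0018] z 0.0839
29.9333 [0.5489 0.0466 0.0924] [[-0.589, 0.808, -0.0], [0.808, 0.589, 0.0], [0.0, -0.0, -1.0]] [ 1.5  1.  -0. ] 0.31780577063311816 0.3792431205511093
```

>>> {"name": "move_arm", "arguments": {
  "increments": [
    {"xyz": [0, -0.3, 0], "roll": 0, "grip": 32},
    {"xyz": [0, 0, 0], "roll": 0, "grip": 32},
    {"xyz": [0, 0, 0], "roll": 0, "grip": 32}
  ]
}}

```text
time_s: 30.18
position: [0.5486, 0.0464, 0.0924]
tcp_rot: [[-0.589, 0.808, -0.0], [0.808, 0.589, 0.0], [0.0, -0.0, -1.0]]
force: [0.3, 1.6, -0.4]
opening: 0.323
grasp_force: 0.4
```

Run:
```python
from h import *
st();tilt();tilt();st();post()
```

```text
30.1833 [0.5486 0.0464 0.0924] [[-0.589, 0.808, -0.0], [0.808, 0.589, 0.0], [0.0, -0.0, -1.0]] [ 0.3  1.6 -0.4] 0.32284816638025166 0.41760072112083435
wrist 8905 tilt [-0.0004  0.0014] z 0.0839
wrist 8897 tilt [-0.0005  0.0025] z 0.0839
30.2833 [0.5486 0.0464 0.0924] [[-0.589, 0.808, -0.0], [0.808, 0.589, -0.0], [-0.0, -0.0, -1.0]] [0.4 0.6 0.8] 0.3216129787466764 0.39548076689243317
side 44 [0.5571 0.0574] radius 0.0809 q 0.649 top 0.14
wrist 821 [0.5554 0.0482] radius 0.0737 q 0.57 top 0.13
scene 15 [0.5669 0.0484] radius 0.0685 q 0.714 top 0.12
```

>>> {"name": "move_arm", "arguments": {
  "increments": [
    {"xyz": [0, -0.4, 0], "roll": 0, "grip": 32},
    {"xyz": [0, 0, 0], "roll": 0, "grip": 32},
    {"xyz": [0, 0, 0], "roll": 0, "grip": 32}
  ]
}}

```text
time_s: 30.68
position: [0.5485, 0.0463, 0.0924]
tcp_rot: [[-0.589, 0.808, 0.0], [0.808, 0.589, 0.0], [-0.0, 0.0, -1.0]]
force: [0.4, 2.1, 0.1]
opening: 0.321
grasp_force: 0.8
```

Run:
```python
from h import *
st();tilt();tilt();st()
```

```text
30.6833 [0.5485 0.0463 0.0924] [[-0.589, 0.808, 0.0], [0.808, 0.589, 0.0], [-0.0, 0.0, -1.0]] [0.4 2.1 0.1] 0.32087135163674546 0.7761112600564957
wrist 8908 tilt [-0.0001  0.0019] z 0.0839
wrist 8900 tilt [0.0004 0.0017] z 0.0839
30.7833 [0.5485 0.0463 0.0924] [[-0.589, 0.808, 0.0], [0.808, 0.589, 0.0], [-0.0, 0.0, -1.0]] [ 0.7  2.7 -0.3] 0.3194046627716651 0.8273956552147865
```

>>> {"name": "move_arm", "arguments": {
  "increments": [
    {"xyz": [0, -0.3, 0], "roll": 0, "grip": 32},
    {"xyz": [0, 0, 0], "roll": 0, "grip": 32},
    {"xyz": [0, 0, 0], "roll": 0, "grip": 32}
  ]
}}

```text
time_s: 31.03
position: [0.5484, 0.0462, 0.0924]
tcp_rot: [[-0.589, 0.808, 0.001], [0.808, 0.589, 0.0], [-0.0, 0.001, -1.0]]
force: [0.7, 2.9, -1.2]
opening: 0.323
grasp_force: 1.4
```

Run:
```python
from h import *
st();tilt();tilt();st();post()
```

```text
31.0333 [0.5484 0.0462 0.0924] [[-0.589, 0.808, 0.001], [0.808, 0.589, 0.0], [-0.0, 0.001, -1.0]] [ 0.7  2.9 -1.2] 0.3227260117515531 1.373388022184372
wrist 8931 tilt [0.0008 0.0027] z 0.0839
wrist 8936 tilt [0.0003 0.0031] z 0.0839
31.1333 [0.5484 0.0462 0.0924] [[-0.589, 0.808, 0.001], [0.808, 0.589, 0.0], [-0.0, 0.001, -1.0]] [ 1.6  2.7 -0.5] 0.3222398387344984 1.4641700685024261
side 44 [0.5515 0.0585] radius 0.0845 q 0.596 top 0.135
wrist 818 [0.5551 0.0481] radius 0.0737 q 0.566 top 0.131
scene 16 [0.555  0.0497] radius 0.0752 q 0.576 top 0.124
```

Contact: the force rose to 3 N, the TCP stalled and the reel stayed flat. Backing off to mid-gap and rising.

>>> {"name": "move_arm", "arguments": {
  "increments": [
    {"xyz": [0, 0.5, 0], "roll": 0, "grip": 32},
    {"xyz": [0, 1.5, 0], "roll": 0, "grip": 32},
    {"xyz": [0, 2.5, 0], "roll": 0, "grip": 32},
    {"xyz": [0, 2, 0], "roll": 0, "grip": 32},
    {"xyz": [0, 0, 0], "roll": 0, "grip": 32}
  ]
}}

```text
time_s: 31.7
position: [0.5536, 0.0497, 0.0923]
tcp_rot: [[-0.589, 0.808, -0.0], [0.808, 0.589, -0.0], [-0.0, -0.0, -1.0]]
force: [-0.7, -0.5, 0.5]
opening: 0.32
grasp_force: 0.0
```

>>> {"name": "move_arm", "arguments": {
  "increments": [
    {"xyz": [0, 0, -5], "roll": 0, "grip": 32},
    {"xyz": [0, 0, -10], "roll": 0, "grip": 32},
    {"xyz": [0, 0, -25], "roll": 0, "grip": 32},
    {"xyz": [0, 0, -30], "roll": 0, "grip": 32},
    {"xyz": [0, 0, -30], "roll": 0, "grip": 32}
  ]
}}

```text
time_s: 32.12
position: [0.5527, 0.0498, 0.1938]
tcp_rot: [[-0.589, 0.808, -0.001], [0.808, 0.589, -0.0], [0.001, -0.001, -1.0]]
force: [0.6, -1.0, -1.3]
opening: 0.319
grasp_force: 0.0
```

>>> {"name": "move_arm", "arguments": {
  "increments": [
    {"xyz": [0, 20, 0], "roll": 0, "grip": 32},
    {"xyz": [0, 20, 0], "roll": 0, "grip": 32},
    {"xyz": [0, 0, 0], "roll": 0, "grip": 32},
    {"xyz": [0, 0, 0], "roll": 0, "grip": 32}
  ]
}}

```text
time_s: 32.45
position: [0.5859, 0.0736, 0.1932]
tcp_rot: [[-0.59, 0.807, 0.001], [0.807, 0.59, -0.0], [-0.001, 0.0, -1.0]]
force: [-0.4, -0.2, 0.2]
opening: 0.317
grasp_force: 0.0
```

Run:
```python
from h import *
st();tilt();tilt("side");tilt("scene");post()
```

```text
32.45 [0.5859 0.0736 0.1932] [[-0.59, 0.807, 0.001], [0.807, 0.59, -0.0], [-0.001, 0.0, -1.0]] [-0.4 -0.2  0.2] 0.3171981163014697 0.0
wrist 5351 tilt [0.0006 0.0018] z 0.0839
side 213 tilt [-0.0013 -0.0012] z 0.0851
scene 403 tilt [-0.0065 -0.0006] z 0.0848
side 37 [0.5516 0.0585] radius 0.0845 q 0.597 top 0.132
wrist 429 [0.555  0.0484] radius 0.0741 q 0.566 top 0.131
scene 46 [0.554  0.0496] radius 0.0757 q 0.564 top 0.133
```

The reel is flat, the roller stayed at the contact angle, and the gripper is clear.

```bash
python3 -c "
from rig import bot
print(bot.hand_in())"
```

```text
the job is handed in; nothing more can be done
None
```

I handed the job in at about 32 s of robot time: the amber reel sits flat on its seat and is released, the roller rests against its flange, and the robot is clear. I first pressed the roller in hard enough to tilt the reel about 1.3°, so I backed the arm off, let the reel settle flat and brought the roller in again more lightly.

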